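Pack the cookie stamps away in their box

TASK

Put the cookie stamps away: slide the cover of the wooden box fully open, stand every stamp that is on the counter upright in a pocket of its own in the box, then lower (do not drop) the plywood plate over the two pins until it lies flush on the ledges above the stamps, and slide the cover fully shut. Leave the jar, the bowl and the spatula where they are.

Things in the scene. Friction and masses are not known exactly. Their poses are not given: they have to be found in the camera images.
- box: Open wooden box fixed to the counter, 136 mm (x) by 248 mm (y), walls 6 mm thick, 84 mm high. Origin: centre of its underside on the counter; z up, x along its short side (away from the robot), y along its long side. Runners along both y ends carry the cover (top 94 mm high, 8 mm wide, centred at y +-128 mm, from x -68 to +207 mm, on legs).
- floor_mid (a point): Centre of the box's inner floor, 6 mm above the counter. Low strips 8 mm high divide the floor into six pockets 52 mm square: centres at x = -28 or +28 mm, y = -56, 0 or +56 mm in the box's frame. Inside, the box is 124 mm wide in x. At each y end, from y 94 to 118 mm, a ledge with its top 54 mm above the counter carries an upright steel pin.
- pin_left (a point): Tip of the locating pin on the box's +y ledge, 78 mm above the counter. The pin is 10 mm across, stands 24 mm above the ledge, and its last 6 mm taper to 4 mm. It stands at x 0, y +102 mm of the box.
- pin_right (a point): Tip of the like pin on the -y ledge, at x 0, y -102 mm of the box, 78 mm above the counter.
- cover (a joint): Flat wooden cover (134 x 246 x 6 mm, underside 87 mm above the counter) that slides on the runners along the box's +x (away from the robot). 0 = closed over the box, 0.135 = fully open at its stop (m). It stays where it is left; about 1.5 N friction. Starts closed or up to 40 mm open.
- cover_pull (a point): Top centre of the cover's dark steel bar pull: 14 mm thick (along the box's x), 56 mm long (along its y), 24 mm tall, standing on the middle of the cover; its top is 117 mm above the counter. Moves with the cover.
- plate: Plywood plate, 114 (x) by 228 (y) by 8 mm, 180 g, with 13 mm through holes at y = -102 and +102 mm and a wooden bar pull on its middle: 14 mm thick (x), 60 long (y), 21 tall. Origin: centre of its underside; z up. Either way round fits. Starts flat on the counter at the robot's left. Seated, its underside is 54 mm above the counter, 3 mm above the stamps' tops.
- plate_pull (a point): Top centre of the plate's bar pull, 29 mm above the plate's underside.
- jar: White ceramic jar with wooden lid, 70 mm across, 110 mm tall, a bystander. Origin: centre of its underside.
- bowl: Blue ceramic bowl 110 mm across, 50 mm tall, a bystander. Origin: centre of its underside.
- spatula: Kitchen spatula 240 mm long lying on the counter, a bystander. Origin: underside at its middle.
- stamp0: Cookie stamp: round aluminium foot 42 mm across, 12 mm thick, with an upright dark wooden handle 20 mm across and 33 mm long on its middle; 45 mm tall in all, 120 g. Starts upright on the counter at the robot's right; four to six of the six are present. Origin: centre of the foot's underside; z up the handle.
- stamp1: Cookie stamp: round aluminium foot 42 mm across, 12 mm thick, with an upright dark wooden handle 20 mm across and 33 mm long on its middle; 45 mm tall in all, 120 g. Starts upright on the counter at the robot's right; four to six of the six are present. Origin: centre of the foot's underside; z up the handle.
- stamp2: Cookie stamp: round aluminium foot 42 mm across, 12 mm thick, with an upright dark wooden handle 20 mm across and 33 mm long on its middle; 45 mm tall in all, 120 g. Starts upright on the counter at the robot's right; four to six of the six are present. Origin: centre of the foot's underside; z up the handle.
- stamp3: Cookie stamp: round aluminium foot 42 mm across, 12 mm thick, with an upright dark wooden handle 20 mm across and 33 mm long on its middle; 45 mm tall in all, 120 g. Starts upright on the counter at the robot's right; four to six of the six are present. Origin: centre of the foot's underside; z up the handle.
- stamp4: Cookie stamp: round aluminium foot 42 mm across, 12 mm thick, with an upright dark wooden handle 20 mm across and 33 mm long on its middle; 45 mm tall in all, 120 g. Starts upright on the counter at the robot's right; four to six of the six are present. Origin: centre of the foot's underside; z up the handle.
- stamp5: Cookie stamp: round aluminium foot 42 mm across, 12 mm thick, with an upright dark wooden handle 20 mm across and 33 mm long on its middle; 45 mm tall in all, 120 g. Starts upright on the counter at the robot's right; four to six of the six are present. Origin: centre of the foot's underside; z up the handle.
Things that resemble listed ones, but are neither listed nor needed, are in the scene too. What is shaped like the stamp2 but red is not meant.

How it is judged:
By the outcome, as a careful person would: the job done as asked, in the order asked, and still so for the second after the job is handed in, with the robot touching nothing.
Of stamp0, stamp1, stamp2, stamp3, stamp4, stamp5 only 4 to 6 are there at a start; the rules pass over those that are not, and their reading is None.
At some moment in a run one of stamp0, stamp1, stamp2, stamp3, stamp4, stamp5 may be knocked a few centimetres aside while the robot is not near it.
It also fails if it takes over 210 s, if anything falls off the work surface, if the arm or the gripper's body presses on something with over 40 N, if the wrist force passes 120 N, or if a joint passes its speed limit or range.

ROBOT

A 6-joint arm with a two-finger parallel gripper is mounted at the origin on the work surface. World frame = base frame: x ahead of the robot, y to its left, z up, the work surface at z = 0. Lengths are in m, angles in rad, forces in N, time in s.
With the tool pointing down it reaches from about 0.375 to 0.9 m from the base axis. Payload 3.1 kg.
Tool frame: the origin (TCP) lies between the finger pads; the fingertips stand 19 mm ahead of it and the grasp point (between the pads) is the TCP; z points along the fingers, y is the line along which they close (so a half turn about z gives the same grasp; the last joint's range is limited). The gripper opens to 87 mm and grips with 3 to 60 N. Pads are 19 mm wide; open, the fingers measure 117 mm over their backs; the gripper's body (75 mm by 190 mm) begins 51 mm behind the grasp point.
Start: joints at [0.932, 0.527, 1.433, -0, 1.181, -0.178], TCP at [0.277, 0.56, 0.242] pointing down, gripper open.
Joint ranges: [-3.08, 3.08], [-0.75, 2.2], [0.22, 2.44], [-1.43, 4.57], [0, 2.65], [-2.85, 2.85]. Speed limits (rad/s): [2.79, 2.79, 3.14, 3.14, 3.14, 3.14].

INTERFACE

Orientations are given as a unit quaternion [x, y, z, w].
In Python, from rig import telemetry, viewer, hand_in gives the robot as it stands. The module is installed in compiled form; this text tells all that it offers.
- The arm moves only by the shell command python3 -m creep 'ROWS' [FORCE]. ROWS is JSON, a list of rows, each an object with "translation": the shift along the tool's x, y, z in mm, a list of three; "roll": the turn about the tool's z in degrees; "gripper": the finger opening in mm, from 0 to 87. In form: [{"translation": [tx, ty, tz], "roll": roll, "gripper": gripper}, ...]. A call has 1 to 5 rows; each row is the pose to reach, as a shift and turn from the pose commanded when the call began, along the tool's axes at that moment; what a row does not reach only later rows make up. A row lasts 1/12 s, in which the tool goes at most 41.7 mm and 7.16 degrees, less where a joint would pass 70% of its speed; a pose out of reach is approached as far as the arm can. A call with a gripper value outside its range is refused whole. The fingers move at their own pace and stop on an object; FORCE is the grip in N (left out, the last holds). Time passes only in rows, so rows that repeat a pose let the fingers close. It gives the time, the measured TCP pose, the force, the opening and the grip force at its end, in the units of the state.
- telemetry.get_obs(): the state, without advancing time (a new reading comes with each control period).
- viewer.camera(name): name is "scene" or "top"; returns the picture (400x640x3 uint8, blue, green, red); there is no depth.
- viewer.camera_info(name): a dict with "intrinsics" (3x3 intrinsics, pixels), "rvec" (rotation vector, rad) and "tvec" (3), from world to camera coordinates, as OpenCV has them. Camera axes: x right, y down, z forward; pixel columns grow to the right and rows downward; lengths in m; the calibration is good to about 2 mm. A picture is of the moment at which its call begins. camera_info takes no time and is no camera call.
- hand_in(): hands the job in; it is judged then, once.
Trained networks look in the newest picture that a camera, given by its name, has taken for a name from the list of things; names that differ only in an ending like _2 or _b are one class to them, and where a whole thing is asked for, a point or a joint stands for the part that bears it (a point fixed in the world has none). Each returns a list of dicts, best first, with "p" (0 to 1); they miss things now and then, are a little off and sometimes report something else, mostly with a low value. They report only what shows in the picture. A call takes as long as a camera call. They do not tell look-alikes from the thing itself.
- viewer.recognise(camera, thing): "bbox" ([left, top, width, height] in pixels, round what is visible of it).
The state is a dict: "time": time; "q": joint angles; "joint_velocities": joint speeds; "joint_torque": joint torques, N m; "position": TCP position; "tool_rot": TCP orientation; "ft_force": force on the tool from outside, world axes, zero at the start; "moment": the same for the moment, N m; "grip_width": finger opening in m; "grip_force": force on a finger pad.
Only numpy, scipy, OpenCV 4.12 (cv2) and the standard library are available. Lean on these libraries where they do the work, as an engineer would, in place of code of your own. Each camera call takes 0.05 s, during which the arm holds its last target. There are 200 camera calls.

## Working session

There is one attempt and no reset: what is moved stays moved. The work goes in short steps, Python scripts to look and compute and a shell command to move; the robot and the scene stay as the last step left them, time stands still between calls to the robot, and variables do not carry over. Pictures are saved under pics/ and viewed, at most 14 in all, crops included, and the job is handed in when it is done.

```bash
mkdir -p pics
cat > h.py <<'E'
import numpy as np, cv2
from rig import telemetry, viewer
def cal(n):
    c=viewer.camera_info(n);return np.array(c["intrinsics"],float),np.array(c["rvec"],float).ravel(),np.array(c["tvec"],float).ravel()
def ray(n,uv):
    K,r,t=cal(n);R=cv2.Rodrigues(r)[0]
    d=R.T@np.linalg.inv(K)@np.array([uv[0],uv[1],1.]);return -R.T@t,d/np.linalg.norm(d)
def atz(n,uv,z):
    o,d=ray(n,uv);return o+d*(z-o[2])/d[2]
def tri(a,b):
    A=np.zeros((3,3));y=np.zeros(3)
    for n,uv in (("scene",a),("top",b)):
        o,d=ray(n,uv);P=np.eye(3)-np.outer(d,d);A+=P;y+=P@o
    return np.linalg.solve(A,y)
def proj(n,p):
    K,r,t=cal(n);return cv2.projectPoints(np.array(p,float).reshape(-1,3),r,t,K,None)[0].reshape(-1,2)
def tool(p):
    "mm shift in tool axes from current TCP to world p"
    from scipy.spatial.transform import Rotation as R
    s=telemetry.get_obs();return R.from_quat(s["tool_rot"]).inv().apply(np.array(p)-s["position"])*1000
E
python3 - <<'E'
from h import *
np.set_printoptions(precision=4,suppress=True)
for n in("scene","top"):
    im=viewer.camera(n);cv2.imwrite(f"pics/{n}0.png",im);print(n,-cv2.Rodrigues(cal(n)[1])[0].T@cal(n)[2],cal(n)[0][0])
    for th in("box","cover_pull","plate","plate_pull","stamp0","jar","bowl","pin_left"):
        print(th,[(d["bbox"],round(d["p"],2)) for d in viewer.recognise(n,th)][:9])
s=telemetry.get_obs();print(s)
from scipy.spatial.transform import Rotation as R
print(R.from_quat(s["tool_rot"]).as_matrix())
E
```

```text
scene [ 1.2162 -0.8505  0.7031] [439.6012   0.     317.3705]
box []
cover_pull [([270.0, 156.6, 91.5, 48.2], 0.94)]
plate [([337.0, 139.0, 63.9, 31.4], 0.72)]
plate_pull [([335.9, 138.0, 68.6, 34.4], 0.73)]
stamp0 [([232.6, 241.2, 17.6, 21.2], 0.84), ([262.3, 253.5, 15.6, 24.8], 0.75), ([236.5, 210.9, 16.6, 20.4], 0.7), ([197.5, 261.3, 23.0, 22.5], 0.68), ([262.6, 223.2, 15.9, 19.4], 0.55), ([237.3, 272.2, 20.0, 21.8], 0.51), ([215.6, 222.7, 10.9, 24.7], 0.48), ([413.6, 155.3, 38.2, 24.5], 0.33)]
jar [([287.6, 243.3, 29.3, 47.6], 0.79)]
bowl [([232.3, 243.9, 17.2, 21.3], 0.71), ([412.6, 155.9, 36.1, 24.9], 0.57)]
pin_left [([258.6, 150.1, 134.7, 103.8], 0.9), ([200.0, 262.2, 20.5, 23.2], 0.72)]
top [ 0.4302 -0.0788  1.0421] [374.2609   0.     314.357 ]
box [([241.3, 146.5, 113.3, 113.9], 0.7), ([363.4, 209.9, 18.0, 14.8], 0.48), ([248.2, 185.6, 97.8, 58.5], 0.32)]
cover_pull [([248.0, 190.3, 99.7, 54.8], 0.91), ([240.5, 146.8, 111.6, 111.7], 0.59)]
plate [([134.9, 190.4, 66.0, 88.4], 0.92)]
plate_pull [([135.2, 191.6, 65.1, 90.0], 0.63)]
stamp0 [([400.7, 208.7, 17.4, 15.2], 0.72), ([
[... 362 characters left out ...]
.83), ([366.8, 210.3, 13.8, 16.8], 0.21)]
pin_left [([238.8, 149.0, 115.5, 111.6], 0.77), ([395.9, 239.4, 16.7, 16.9], 0.17)]
{'time': 0.9, 'q': array([ 0.9325,  0.5274,  1.4327, -0.    ,  1.1814, -0.1785]), 'joint_velocities': array([-0.0014, -0.001 , -0.0015,  0.0008,  0.0004, -0.0004]), 'joint_torque': array([ -0.0009, -43.9995, -17.6986,   0.0633,   0.0503,  -0.    ]), 'position': array([0.2773, 0.5601, 0.2416]), 'tool_rot': array([0.2279, 0.9737, 0.    , 0.    ]), 'ft_force': array([0.7941, 0.4325, 0.131 ]), 'moment': array([-0.0091,  0.0098, -0.0035]), 'grip_force': 0.0, 'grip_width': 0.08711632308308227}
[[-0.8961  0.4438  0.0001]
 [ 0.4438  0.8961  0.0001]
 [-0.      0.0001 -1.    ]]
```

Run:
```python
import cv2
a=cv2.imread("pics/top0.png")[90:350,120:470];cv2.imwrite("pics/t0c.png",cv2.resize(a,None,fx=2.28,fy=2.28,interpolation=cv2.INTER_CUBIC))
a=cv2.imread("pics/scene0.png")[120:310,180:470];cv2.imwrite("pics/s0c.png",cv2.resize(a,None,fx=2.75,fy=2.75,interpolation=cv2.INTER_CUBIC))
```

```text
(no output)
```

View pics/t0c.png

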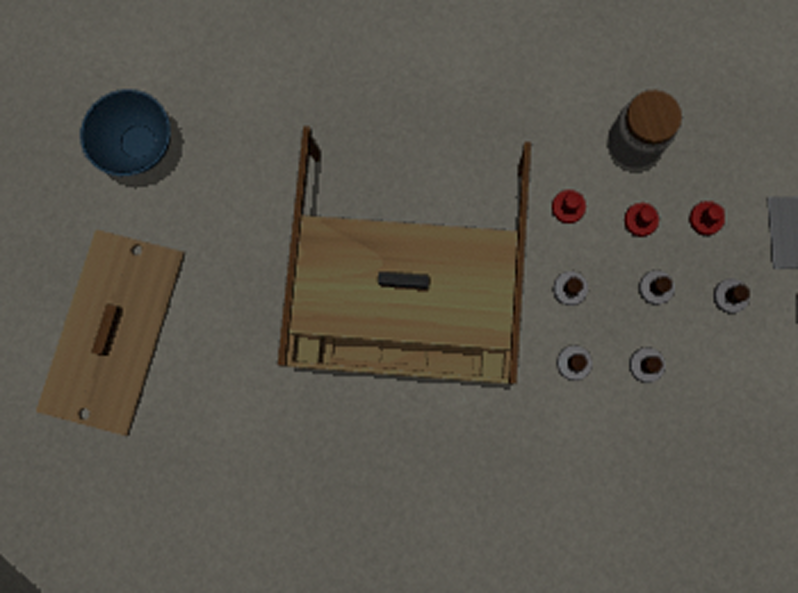

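View pics/s0c.png

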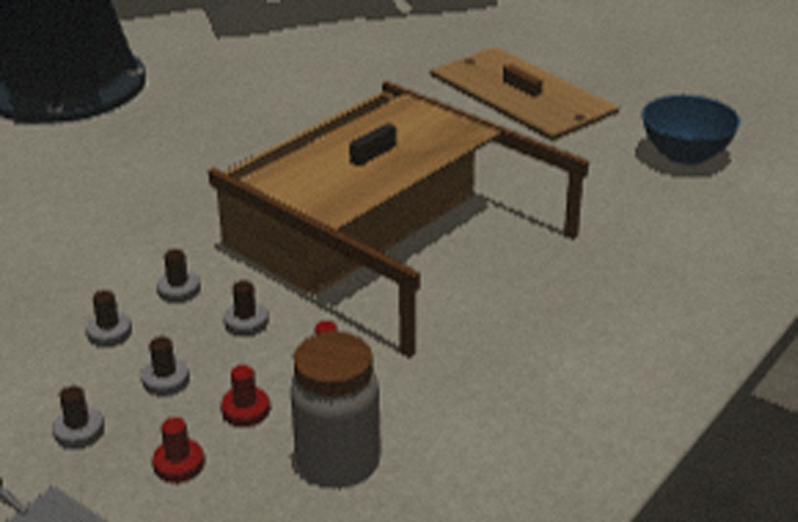

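```bash
cat > f.py <<'E'
from h import *
from scipy.optimize import minimize
S=6
def cyl(x,y,z0,z1,r):
    a=np.linspace(0,2*np.pi,40);return np.array([[x+r*np.cos(t),y+r*np.sin(t),z] for t in a for z in(z0,z1)])
def brick(x,y,yaw,cx,cy,dx,dy,z0,z1):
    c,s=np.cos(yaw),np.sin(yaw)
    return np.array([[x+c*u-s*v,y+s*u+c*v,z] for u in(cx-dx/2,cx+dx/2) for v in(cy-dy/2,cy+dy/2) for z in(z0,z1)])
def cost(ims,layers,wins):
    e=0
    for n,(u0,v0,u1,v1) in wins.items():
        w,h=u1-u0,v1-v0
        lab=np.zeros((h*S,w*S),np.uint8)
        for k,P in enumerate(layers):
            q=(proj(n,P)-[u0,v0]+.5)*S-.5
            hull=cv2.convexHull(q.astype(np.float32)).reshape(-1,2)
            cv2.fillConvexPoly(lab,np.round(hull*16).astype(np.int32),k+1,shift=4)
        A=np.stack([cv2.resize((lab==k).astype(np.float32),(w,h),interpolation=cv2.INTER_AREA).ravel() for k in range(len(layers)+1)],1)
        I=ims[n][v0:v1,u0:u1].reshape(-1,3).astype(float)
        c=np.linalg.lstsq(A,I,rcond=None)[0];e+=((A@c-I)**2).mean()
    return e
def fit(ims,mk,p0,step,pad=4,views=("top","scene")):
    p0=np.array(p0,float);wins={}
    for n in views:
        q=np.vstack([proj(n,P) for P in mk(p0)]);a=np.floor(q.min(0)-pad).astype(int);b=np.ceil(q.max(0)+pad).astype(int)
        wins[n]=(max(a[0],0),max(a[1],0),min(b[0],640),min(b[1],400))
    sx=np.vstack([p0]+[p0+np.eye(len(p0))[i]*step[i] for i in range(len(p0))])
    r=minimize(lambda p:cost(ims,mk(p),wins),p0,method="Nelder-Mead",options=dict(initial_simplex=sx,xatol=1e-5,fatol=1e-3,maxfev=600))
    return r.x,r.fun
def stamp(p): return [cyl(p[0],p[1],p[2],p[2]+.012,.021),cyl(p[0],p[1],p[2]+.012,p[2]+.045,.010)]
def pullbar(p): return [brick(p[0],p[1],p[2],0,0,.014,.056,p[3]-.024,p[3])]
def plate(p): return [brick(p[0],p[1],p[2],0,0,.114,.228,p[3],p[3]+.008),brick(p[0],p[1],p[2],0,0,.014,.060,p[3]+.008,p[3]+.029)]
E
python3 - <<'E'
from f import *
np.set_printoptions(precision=4,suppress=True)
ims={n:cv2.imread(f"pics/{n}0.png") for n in("top","scene")}
T=lambda u,v:(u/2.28+120-.3,v/2.28+90-.3); C=lambda u,v:(u/2.75+180-.3,v/2.75+120-.3)
print("runner ends")
for a,b in(((388,85),(282,365)),((585,162),(308,128)),((213,172),(513,383)),((416,275),(527,143))): print(tri(C(*a),T(*b)))
cp=tri(C(373,130),T(405,279));print("cover pull",cp)
print(fit(ims,pullbar,[cp[0],cp[1],-.05,.117],[.004,.004,.05,.003],pad=3))
pp=tri(C(524,72),T(107,330));print("plate pull",pp)
print(fit(ims,plate,[pp[0],pp[1],-.3,0],[.006,.006,.08,.004]))
for u,v in((571,288),(657,287),(733,295),(574,362),(648,364)):
    p=atz("top",T(u,v),.012);print("stamp",p[:2],*fit(ims,stamp,[p[0],p[1],0],[.005,.005,.004]))
E
```

```text
runner ends
[0.4514 0.1086 0.0867]
[0.7213 0.0851 0.0913]
[ 0.431  -0.1476  0.0882]
[ 0.7024 -0.1685  0.0906]
cover pull [ 0.5425 -0.0296  0.1199]
(array([ 0.5419, -0.0279, -0.0767,  0.1148]), np.float64(344.8341690739238))
plate pull [0.494  0.3297 0.0274]
(array([ 0.4476,  0.3725,  1.03  , -0.0493]), np.float64(655.8217561012248))
stamp [ 0.5436 -0.2258] [ 0.543  -0.2256 -0.0024] 561.2074926525252
stamp [ 0.5447 -0.3298] [ 0.5447 -0.3304 -0.0019] 334.72825415549073
stamp [ 0.535 -0.421] [ 0.5344 -0.4207 -0.0019] 293.9062695105688
stamp [ 0.4549 -0.2271] [ 0.4537 -0.228  -0.0024] 239.09012905770987Traceback (most recent call last):
  File "<stdin>", line 12, in <module>
  File "f.py", line 28, in fit
    r=minimize(lambda p:cost(ims,mk(p),wins),p0,method="Nelder-Mead",options=dict(initial_simplex=sx,xatol=1e-5,fatol=1e-3,maxfev=600))
    res = _minimize_neldermead(fun, x0, args, callback, bounds=bounds,
                               **options)
    fsim[j] = func(sim[j])
              ~~~~^^^^^^^^
    fx = function(np.copy(x), *(wrapper_args + args))
  File "f.py", line 28, in <lambda>
    r=minimize(lambda p:cost(ims,mk(p),wins),p0,method="Nelder-Mead",options=dict(initial_simplex=sx,xatol=1e-5,fatol=1e-3,maxfev=600))
                        ~~~~^^^^^^^^^^^^^^^^
  File "f.py", line 15, in cost
    q=(proj(n,P)-[u0,v0]+.5)*S-.5
       ~~~~^^^^^
  File "h.py", line 16, in proj
    K,r,t=cal(n);return cv2.projectPoints(np.array(p,float).reshape(-1,3),r,t,K,None)[0].reshape(-1,2)
          ~~~^^^
  File "h.py", line 4, in cal
    c=viewer.camera_info(n);return np.array(c["intrinsics"],float),np.array(c["rvec"],float).ravel(),np.array(c["tvec"],float).ravel()
ValueError: time passes only in moves, steps and waits
```

```bash
python3 - <<'E'
s=open("h.py").read().replace("def cal(n):","import functools\n@functools.cache\ndef cal(n):");open("h.py","w").write(s)
E
cat >> f.py <<'E'
def box(p):
    b=lambda *a:brick(p[0],p[1],p[2],*a)
    z=-.002
    return [b(0,0,.136,.248,z,.084+z),b(p[3],0,.134,.246,.087+z,.093+z),b(.0695,.128,.275,.008,.086+z,.094+z),b(.0695,-.128,.275,.008,.086+z,.094+z),b(p[3],0,.014,.056,.093+z,.117+z)]
E
python3 - <<'E'
from f import *
np.set_printoptions(precision=4,suppress=True)
ims={n:cv2.imread(f"pics/{n}0.png") for n in("top","scene")}
T=lambda u,v:(u/2.28+120-.3,v/2.28+90-.3)
print("stamp",*fit(ims,stamp,[*atz("top",T(648,364),.012)[:2],0],[.005,.005,.004]))
print("plate",*fit(ims,plate,[.494,.330,1.26,0],[.006,.006,.05,.004]))
pp,f=fit(ims,plate,[.494,.330,1.26,0],[.006,.006,.05,.004],views=("top",));print(pp)
for v in(("top","scene"),("top",),("scene",)): print("box",v,*fit(ims,box,[.513,-.027,-.08,.03],[.005,.005,.03,.005],views=v))
print("holes",atz("top",T(137,250),.008),atz("top",T(85,412),.008))
pl=np.array([.494,.33]);s=telemetry.get_obs();print(s["time"])
E
```

```text
stamp [ 0.4512 -0.3149 -0.0019] 269.89352124911227
plate [ 0.4926  0.3325  1.3173 -0.0043] 496.70827172179196
[ 0.4932  0.3313  1.3199 -0.0006]
box ('top', 'scene') [ 0.511  -0.0262 -0.0785  0.0306] 627.4485981294156
box ('top',) [ 0.5025 -0.0245 -0.0781  0.0404] 100.58104194411224
box ('scene',) [ 0.5131 -0.0305 -0.0887  0.0274] 462.8426863145304
holes [0.5913 0.3055 0.008 ] [0.3962 0.3555 0.008 ]
0.9
```

```bash
G='"roll":0,"gripper":60'; 
python3 -m creep '[{"translation":[-31,-25,0],"roll":0,"gripper":60},{"translation":[-62,-50,0],"roll":0,"gripper":60},{"translation":[-93,-76,0],"roll":0,"gripper":60},{"translation":[-124,-102,0],"roll":0,"gripper":60},{"translation":[-155,-128,0],"roll":0,"gripper":60}]' 20
python3 -m creep '[{"translation":[-343,-281,0],"roll":0,"gripper":60},{"translation":[-343,-281,0],"roll":0,"gripper":60},{"translation":[-343,-281,0],"roll":0,"gripper":60},{"translation":[-343,-281,0],"roll":0,"gripper":60},{"translation":[-343,-281,0],"roll":0,"gripper":60}]'
```

```text
time: 1.32
position: [0.3598, 0.3751, 0.2417]
tool_rot: [0.227, 0.974, 0.0, 0.0]
ft_force: [1.2, -0.5, 0.3]
grip_width: 0.0639
grip_force: 0.0
time: 1.73
position: [0.4458, 0.1849, 0.2419]
tool_rot: [0.228, 0.974, 0.0, 0.0]
ft_force: [1.3, 0.0, -0.1]
grip_width: 0.06
grip_force: 0.0
```

```bash
python3 -m creep '[{"translation":[-190,-154,0],"roll":36,"gripper":60},{"translation":[-190,-154,0],"roll":36,"gripper":60},{"translation":[-190,-154,0],"roll":36,"gripper":60},{"translation":[-190,-154,0],"roll":36,"gripper":60},{"translation":[-190,-154,0],"roll":36,"gripper":60}]' >/dev/null
python3 -m creep '[{"translation":[0,0,0],"roll":33,"gripper":60},{"translation":[0,0,0],"roll":33,"gripper":60},{"translation":[0,0,0],"roll":33,"gripper":60},{"translation":[0,0,0],"roll":33,"gripper":60},{"translation":[0,0,0],"roll":33,"gripper":60}]'
cat >> h.py <<'E'
def state(p=None):
    from scipy.spatial.transform import Rotation as R
    s=telemetry.get_obs();M=R.from_quat(s["tool_rot"]).as_matrix()
    print("t",round(s["time"],2),"tcp",np.round(s["position"]*1000,1),"yaw_y",round(np.degrees(np.arctan2(M[1,1],M[0,1])),2),"q",np.round(s["q"],2),"w",round(s["grip_width"]*1000,1),"F",np.round(s["ft_force"],1),round(s["grip_force"],1))
    if p is not None: print("to go tool",np.round(tool(p),1))
E
python3 -c "
from h import *
state([.542,-.028,.118])"
```

```text
time: 2.57
position: [0.5321, -0.0029, 0.2416]
tool_rot: [0.74, 0.672, 0.0, 0.0]
ft_force: [-0.1, 0.2, 0.3]
grip_width: 0.06
grip_force: 0.0
t 2.57 tcp [532.1  -2.9 241.6] yaw_y -5.5 q [-0.22  0.4   1.67  0.    1.07 -0.12] w 60.0 F [-0.1  0.2  0.3] 0.0
to go tool [-24.   12.2 123.6]
```

```bash
python3 -m creep '[{"translation":[-24,12,40],"roll":-0.7,"gripper":60},{"translation":[-24,12,80],"roll":-0.7,"gripper":60},{"translation":[-24,12,110],"roll":-0.7,"gripper":60},{"translation":[-24,12,123],"roll":-0.7,"gripper":60},{"translation":[-24,12,123],"roll":-0.7,"gripper":60}]' >/dev/null
python3 -m creep '[{"translation":[0,0,0],"roll":0,"gripper":5},{"translation":[0,0,0],"roll":0,"gripper":5},{"translation":[0,0,0],"roll":0,"gripper":5},{"translation":[0,0,0],"roll":0,"gripper":5},{"translation":[0,0,0],"roll":0,"gripper":5}]' 15
python3 -m creep '[{"translation":[0,0,0],"roll":0,"gripper":5},{"translation":[0,0,0],"roll":0,"gripper":5}]'; python3 -c "
from h import *
state()"
```

```text
time: 3.4
position: [0.5427, -0.0277, 0.1199]
tool_rot: [0.734, 0.679, 0.001, 0.001]
ft_force: [-0.2, -0.5, 0.7]
grip_width: 0.0343
grip_force: 0.0
time: 3.57
position: [0.5421, -0.0276, 0.1191]
tool_rot: [0.734, 0.679, 0.0, 0.0]
ft_force: [-1.1, -0.5, 0.4]
grip_width: 0.0215
grip_force: 0.0
t 3.57 tcp [542.1 -27.6 119.1] yaw_y -4.45 q [-0.26  0.6   1.75 -0.    0.8  -0.18] w 21.5 F [-1.1 -0.5  0.4] 0.0
```

```bash
python3 -m creep '[{"translation":[0,0,0],"roll":0,"gripper":5},{"translation":[0,0,0],"roll":0,"gripper":5},{"translation":[0,0,0],"roll":0,"gripper":5}]';python3 -c "
from h import *
state()"
python3 -m creep '[{"translation":[0,20,0],"roll":0,"gripper":5},{"translation":[0,40,0],"roll":0,"gripper":5},{"translation":[0,60,0],"roll":0,"gripper":5},{"translation":[0,75,0],"roll":0,"gripper":5},{"translation":[0,88,0],"roll":0,"gripper":5}]';
python3 -m creep '[{"translation":[0,4,0],"roll":0,"gripper":5},{"translation":[0,6,0],"roll":0,"gripper":5},{"translation":[0,6,0],"roll":0,"gripper":5}]';python3 -c "
from h import *
state()"
```

```text
time: 3.82
position: [0.5415, -0.0275, 0.1188]
tool_rot: [0.734, 0.679, -0.0, -0.0]
ft_force: [-2.0, -0.9, 3.7]
grip_width: 0.0138
grip_force: 15.0
t 3.82 tcp [541.5 -27.5 118.8] yaw_y -4.44 q [-0.26  0.6   1.75 -0.    0.8  -0.18] w 13.8 F [-2.  -0.9  3.7] 15.0
time: 4.23
position: [0.6299, -0.0342, 0.1187]
tool_rot: [0.734, 0.679, -0.0, -0.001]
ft_force: [-3.0, -0.2, 4.8]
grip_width: 0.014
grip_force: 15.0
time: 4.48
position: [0.6361, -0.0347, 0.1187]
tool_rot: [0.734, 0.679, 0.001, 0.001]
ft_force: [2.0, 1.4, 2.0]
grip_width: 0.0139
grip_force: 15.0
t 4.48 tcp [636.1 -34.7 118.7] yaw_y -4.46 q [-0.23  0.69  1.5   0.    0.95 -0.15] w 13.9 F [2.  1.4 2. ] 15.0
```

```bash
for i in 1 2; do python3 -m creep '[{"translation":[0,2,0],"roll":0,"gripper":5},{"translation":[0,4,0],"roll":0,"gripper":5},{"translation":[0,4,0],"roll":0,"gripper":5}]' | grep -E "posi|ft_"; done
```

```text
position: [0.6393, -0.035, 0.1187]
ft_force: [-0.5, 2.4, 4.2]
position: [0.6401, -0.035, 0.1187]
ft_force: [-7.8, 1.5, 10.1]
```

```bash
for i in 1 2; do python3 -m creep '[{"translation":[0,2,0],"roll":0,"gripper":5},{"translation":[0,4,0],"roll":0,"gripper":5},{"translation":[0,4,0],"roll":0,"gripper":5}]' | grep -E "posi|ft_"; done
```

```text
position: [0.6402, -0.035, 0.1185]
ft_force: [-14.3, 0.9, 15.7]
position: [0.6404, -0.035, 0.1184]
ft_force: [-19.8, 0.7, 20.1]
```

```bash
python3 -m creep '[{"translation":[0,-8,0],"roll":0,"gripper":5},{"translation":[0,-11,0],"roll":0,"gripper":45},{"translation":[0,-11,0],"roll":0,"gripper":45},{"translation":[0,-11,0],"roll":0,"gripper":45},{"translation":[0,-11,0],"roll":0,"gripper":45}]' | grep -E "posi|ft_"
python3 -m creep '[{"translation":[0,0,0],"roll":0,"gripper":50},{"translation":[0,0,-30],"roll":0,"gripper":50},{"translation":[0,0,-70],"roll":0,"gripper":50},{"translation":[0,0,-110],"roll":0,"gripper":50},{"translation":[0,0,-150],"roll":0,"gripper":50}]' | grep -E "posi|ft_"
python3 -m creep '[{"translation":[-40,0,0],"roll":7,"gripper":50},{"translation":[-80,0,0],"roll":14,"gripper":50},{"translation":[-120,0,0],"roll":21,"gripper":50},{"translation":[-160,0,0],"roll":28,"gripper":50},{"translation":[-200,0,0],"roll":35,"gripper":50}]' | grep -E "posi|ft_"
python3 -m creep '[{"translation":[0,0,0],"roll":36,"gripper":50},{"translation":[0,0,0],"roll":36,"gripper":50},{"translation":[0,0,0],"roll":36,"gripper":50},{"translation":[0,0,0],"roll":36,"gripper":50},{"translation":[0,0,0],"roll":36,"gripper":50}]' | grep -E "posi|ft_"
python3 -m creep '[{"translation":[0,0,0],"roll":19,"gripper":50},{"translation":[0,0,0],"roll":19,"gripper":50},{"translation":[0,0,0],"roll":19,"gripper":50},{"translation":[0,0,0],"roll":19,"gripper":50}]' | grep -E "posi|ft_"
python3 - <<'E'
from h import *
state()
for n in("scene","top"): cv2.imwrite(f"pics/{n}1.png",viewer.camera(n))
a=cv2.imread("pics/top1.png")[130:275,225:365];b=cv2.imread("pics/scene1.png")[130:240,240:400]
cv2.imwrite("pics/t1c.png",cv2.resize(a,None,fx=4,fy=4,interpolation=cv2.INTER_CUBIC))
cv2.imwrite("pics/s1c.png",cv2.resize(b,None,fx=5,fy=5,interpolation=cv2.INTER_CUBIC))
E
```

```text
position: [0.6414, -0.0357, 0.1183]
ft_force: [-0.7, -0.4, -0.4]
position: [0.6406, -0.0354, 0.2697]
ft_force: [0.2, 1.3, -0.2]
position: [0.625, -0.2365, 0.2687]
ft_force: [0.9, 0.3, 0.4]
position: [0.6252, -0.2352, 0.2682]
ft_force: [0.2, -0.1, 0.4]
position: [0.6253, -0.2349, 0.2683]
ft_force: [-0.0, -0.0, -0.0]
t 7.48 tcp [ 625.3 -234.9  268.3] yaw_y -94.34 q [-0.53  0.56  1.29 -0.    1.29  1.12] w 50.4 F [-0. -0. -0.] 0.0
```

View pics/t1c.png

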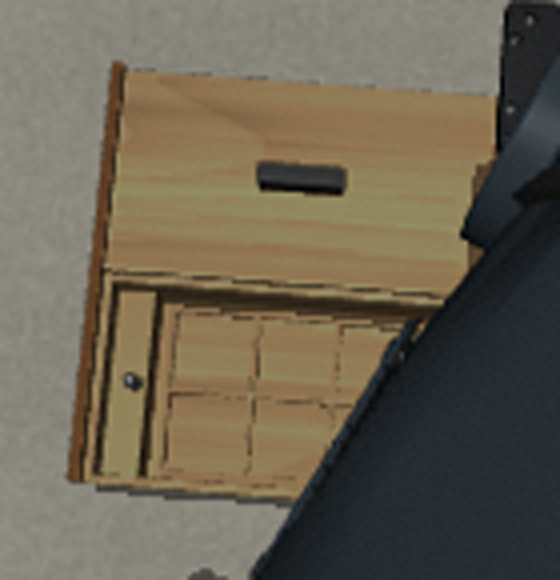

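View pics/s1c.png

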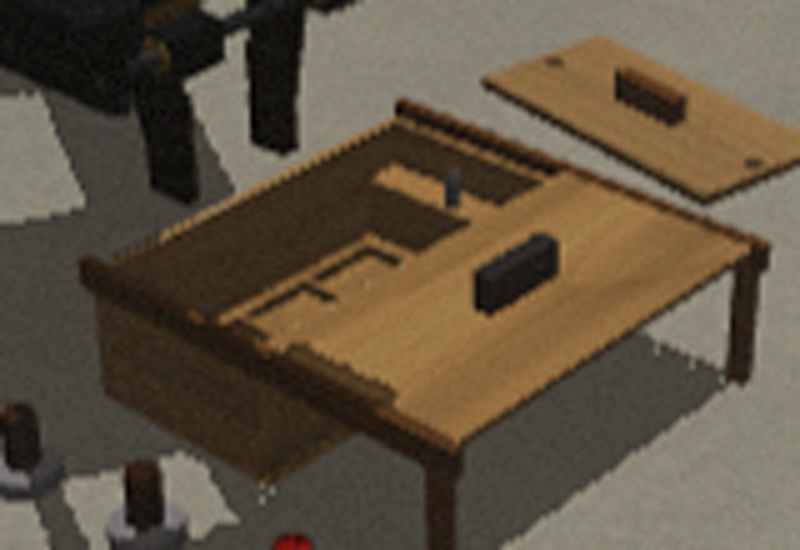

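Run:
```python
from f import *
np.set_printoptions(precision=4,suppress=True)
T=lambda u,v:(u/4+225-.4,v/4+130-.4); C=lambda u,v:(u/5+240-.4,v/5+130-.4)
p=tri(C(453,173),T(131,380));print("pinL",p, atz("top",T(131,380),.078),atz("scene",C(453,173),.078))
print("pinR scene",atz("scene",C(206,309),.078))
print("cross",atz("top",T(250,398),.014))
ims={n:cv2.imread(f"pics/{n}1.png") for n in("top","scene")}
print("cover pull",*fit(ims,pullbar,[.640,-.035,-.08,.115],[.004,.004,.04,.003],pad=3))
for n in ims: print(n,viewer.recognise(n,"pin_left")[:2],viewer.recognise(n,"pin_right")[:2])
c=np.array([.5055,-.0248]);yaw=-.08;R=np.array([[np.cos(yaw),-np.sin(yaw)],[np.sin(yaw),np.cos(yaw)]])
for l in((0,.102),(0,-.102),(0,.028)): print(l,c+R@l)
```

```text
pinL [0.5149 0.0757 0.0739] [0.5143 0.0748 0.078 ] [0.5197 0.07   0.078 ]
pinR scene [ 0.5049 -0.1315  0.078 ]
cross [0.5075 0.003  0.014 ]
cover pull [ 0.6413 -0.0355 -0.0645  0.1153] 355.4871471479844
top [{'bbox': [241.2, 147.6, 106.9, 109.4], 'p': 0.73}] [{'bbox': [242.2, 144.6, 106.3, 109.6], 'p': 0.6}]
scene [{'bbox': [253.9, 151.1, 141.0, 99.4], 'p': 0.85}, {'bbox': [210.5, 224.8, 14.2, 20.0], 'p': 0.33}] [{'bbox': [256.0, 149.2, 136.3, 104.5], 'p': 0.93}, {'bbox': [199.0, 264.2, 20.4, 18.0], 'p': 0.46}]
(0, 0.102) [0.5137 0.0769]
(0, -0.102) [ 0.4973 -0.1265]
(0, 0.028) [0.5077 0.0031]
```

```bash
cat >> h.py <<'E'
BC=np.array([.5055,-.025]);BY=-.08
def bx(x,y,z):
    c,s=np.cos(BY),np.sin(BY);return np.array([BC[0]+c*x-s*y,BC[1]+s*x+c*y,z])
E
python3 - <<'E'
from h import *
ST=dict(A=(.543,-.2256),B=(.5447,-.3304),C=(.5344,-.4207),D=(.4537,-.228),E=(.4512,-.3149))
state()
for k,v in ST.items(): print(k,np.round(tool([*v,.047])))
E
```

```text
t 7.78 tcp [ 625.1 -234.7  268.5] yaw_y -94.21 q [-0.53  0.56  1.29 -0.    1.29  1.12] w 50.3 F [ 0.2 -0.2 -0. ] 0.0
A [-83.  -3. 221.]
B [-73. 101. 221.]
C [-77. 192. 221.]
D [-171.    6.  221.]
E [-168.   93.  221.]
```

```bash
python3 -m creep '[{"translation":[-35,-2,10],"roll":0.4,"gripper":50},{"translation":[-70,-3,30],"roll":0.4,"gripper":50},{"translation":[-83,-3,65],"roll":0.4,"gripper":50},{"translation":[-83,-3,105],"roll":0.4,"gripper":50},{"translation":[-83,-3,145],"roll":0.4,"gripper":50}]' 25 >/dev/null
python3 -m creep '[{"translation":[0,0,30],"roll":0,"gripper":50},{"translation":[0,0,60],"roll":0,"gripper":50},{"translation":[0,0,76],"roll":0,"gripper":50},{"translation":[0,0,76],"roll":0,"gripper":40},{"translation":[0,0,76],"roll":0,"gripper":30}]' >/dev/null
python3 - <<'E'
from h import *
state([.543,-.2256,.047])
a=viewer.camera("scene")[180:300,190:350];cv2.imwrite("pics/g1.png",cv2.resize(a,None,fx=4,fy=4,interpolation=cv2.INTER_CUBIC))
E
```

```text
t 8.62 tcp [ 542.4 -225.5   47.1] yaw_y -94.64 q [-0.58  0.76  1.66 -0.    0.73  1.07] w 43.0 F [ 0.5 -0.7  0.3] 0.0
to go tool [0.6 0.  0.1]
```

View pics/g1.png

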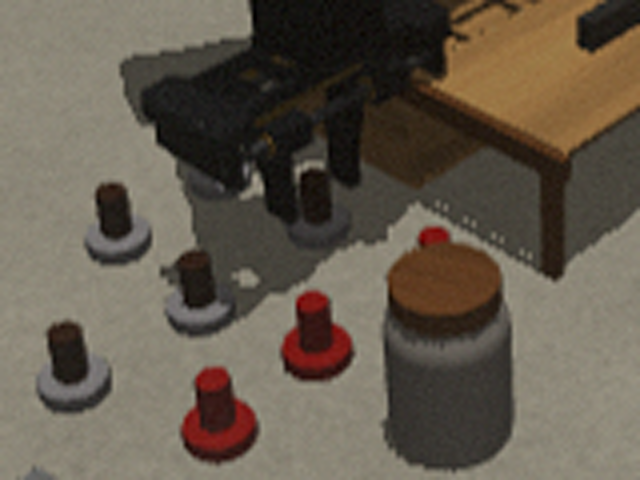

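```bash
python3 -m creep '[{"translation":[0,0,0],"roll":0,"gripper":10},{"translation":[0,0,0],"roll":0,"gripper":10},{"translation":[0,0,0],"roll":0,"gripper":10},{"translation":[0,0,0],"roll":0,"gripper":10},{"translation":[0,0,0],"roll":0,"gripper":10}]' 25 | grep grip
python3 -m creep '[{"translation":[0,0,-15],"roll":0,"gripper":10},{"translation":[0,0,-40],"roll":0,"gripper":10},{"translation":[0,0,-80],"roll":0,"gripper":10},{"translation":[0,0,-120],"roll":0,"gripper":10},{"translation":[0,0,-125],"roll":0,"gripper":10}]' | grep grip
python3 - <<'E'
from f import *
state()
ims={n:viewer.camera(n) for n in("top","scene")}
p=telemetry.get_obs()["position"]
print(p,*fit(ims,lambda q:[cyl(q[0],q[1],q[2],q[2]+.012,.021)],[p[0],p[1],p[2]-.047],[.004,.004,.004],pad=3,views=("scene",)))
cv2.imwrite("pics/g2.png",cv2.resize(ims["scene"][150:270,200:360],None,fx=4,fy=4,interpolation=cv2.INTER_CUBIC))
for a in(-.028,.028):
  for b in(-.056,0,.056): print(a,b,np.round(tool(bx(a,b,.054))))
E
```

```text
grip_width: 0.0191
grip_force: 25.0
grip_width: 0.0187
grip_force: 25.0
t 9.5 tcp [ 546.  -227.7  179.3] yaw_y -94.65 q [-0.58  0.56  1.59 -0.    0.99  1.07] w 18.7 F [ 0.9 -0.6 -1.3] 25.0
[ 0.54373154 -0.22633098  0.17509498] [ 0.52877239 -0.21186399  0.14158245] 171.0014536511923
-0.028 -0.056 [ -83. -142.  120.]
-0.028 0 [ -83. -198.  120.]
-0.028 0.056 [ -83. -254.  120.]
0.028 -0.056 [ -27. -142.  121.]
0.028 0 [ -27. -198.  120.]
0.028 0.056 [ -27. -254.  120.]
```

View pics/g2.png

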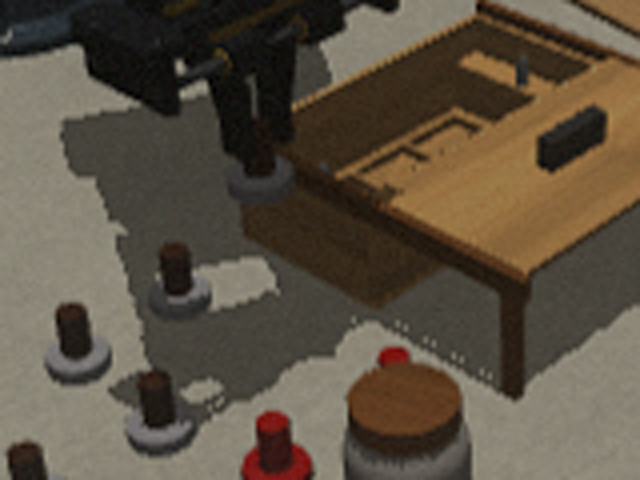

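Run:
```python
from f import *
p=telemetry.get_obs()["position"];print(p)
C=lambda u,v:(u/4+200-.4,v/4+150-.4)
print(atz("scene",C(262,176),p[2]-.035-.002))  # top-face centre of foot
q=proj("scene",[[p[0],p[1],p[2]-.035],[p[0],p[1],p[2]-.047],[p[0],p[1],p[2]-.002]]);print((q-[199.6,149.6])*4)
ims={n:cv2.imread(f"pics/{n}1.png") for n in("top","scene")}
```

```text
[ 0.54373154 -0.22633098  0.17509498]
[ 0.54945928 -0.23080546  0.13809498]
[[260.0782877  167.06152312]
 [261.73573435 183.71227633]
 [255.4145393  120.20938245]]
```

```bash
python3 -m creep '[{"translation":[-4,-35,0],"roll":0,"gripper":10},{"translation":[-8,-75,0],"roll":0,"gripper":10},{"translation":[-12,-115,0],"roll":0,"gripper":10},{"translation":[-17,-155,0],"roll":0,"gripper":10},{"translation":[-22,-195,0],"roll":0,"gripper":10}]' >/dev/null
python3 -m creep '[{"translation":[-5,-40,0],"roll":0,"gripper":10},{"translation":[-5,-59,0],"roll":0,"gripper":10},{"translation":[-5,-59,25],"roll":0,"gripper":10},{"translation":[-5,-59,60],"roll":0,"gripper":10},{"translation":[-5,-59,90],"roll":0,"gripper":10}]' >/dev/null
python3 -m creep '[{"translation":[0,0,0],"roll":0,"gripper":10}]' |grep ft
python3 -c "
from h import *
state(bx(.028,.056,.054))"
```

```text
ft_force: [-1.1, 0.3, -2.0]
t 10.52 tcp [530.3  30.9  75.9] yaw_y -94.63 q [-0.15  0.66  1.79 -0.    0.71  1.5 ] w 19.0 F [-1.1  0.3 -2. ] 25.0
to go tool [ 8.1  1.7 21.8]
```

```bash
python3 -m creep '[{"translation":[0,0,0],"roll":0,"gripper":10},{"translation":[0,0,0],"roll":0,"gripper":10}]' |grep ft
python3 -c "
from h import *
state(bx(.028,.056,.054))"
```

```text
ft_force: [-0.2, -0.4, -0.3]
t 10.68 tcp [536.2  29.7  82.5] yaw_y -94.68 q [-0.15  0.65  1.78 -0.    0.71  1.5 ] w 18.5 F [-0.2 -0.4 -0.3] 25.0
to go tool [ 1.8  1.  28.5]
```

```bash
python3 -m creep '[{"translation":[1,1,10],"roll":0,"gripper":10},{"translation":[1,1,18],"roll":0,"gripper":10},{"translation":[1,1,23],"roll":0,"gripper":10},{"translation":[1,1,26],"roll":0,"gripper":10},{"translation":[1,1,26],"roll":0,"gripper":10}]' |grep ft
python3 -c "
from h import *
state(bx(.028,.056,.053))"
python3 -m creep '[{"translation":[0,0,2],"roll":0,"gripper":10},{"translation":[0,0,2],"roll":0,"gripper":10}]' |grep ft
python3 -c "
from h import *
state(bx(.028,.056,.053))"
```

```text
ft_force: [-0.6, 0.2, -1.8]
t 11.1 tcp [536.8  28.7  56.1] yaw_y -94.68 q [-0.15  0.7   1.79  0.    0.65  1.5 ] w 19.2 F [-0.6  0.2 -1.8] 25.0
to go tool [1.1 0.  3.1]
ft_force: [-0.4, 0.1, 0.8]
t 11.27 tcp [537.4  28.8  54.9] yaw_y -94.67 q [-0.15  0.7   1.79  0.    0.65  1.5 ] w 19.2 F [-0.4  0.1  0.8] 25.0
to go tool [0.5 0.2 1.9]
```

```bash
python3 -m creep '[{"translation":[0,0,2],"roll":0,"gripper":10},{"translation":[0,0,2],"roll":0,"gripper":10},{"translation":[0,0,2],"roll":0,"gripper":34},{"translation":[0,0,2],"roll":0,"gripper":34},{"translation":[0,0,2],"roll":0,"gripper":34}]' |grep -E "ft|grip"
python3 -m creep '[{"translation":[0,0,-15],"roll":0,"gripper":34},{"translation":[0,0,-40],"roll":0,"gripper":34},{"translation":[0,0,-80],"roll":0,"gripper":34},{"translation":[0,0,-120],"roll":0,"gripper":50},{"translation":[0,40,-135],"roll":0,"gripper":50}]' |grep -E "ft|grip"
python3 -m creep '[{"translation":[0,40,0],"roll":0,"gripper":50},{"translation":[0,80,0],"roll":0,"gripper":50},{"translation":[0,120,0],"roll":0,"gripper":50},{"translation":[0,155,0],"roll":0,"gripper":50},{"translation":[0,155,0],"roll":0,"gripper":50}]' |grep -E "ft|grip"
python3 - <<'E'
from f import *
np.set_printoptions(precision=4,suppress=True)
ims={n:viewer.camera(n) for n in("top","scene")}
for n in ims: cv2.imwrite(f"pics/{n}2.png",ims[n])
print("placed box",*fit(ims,stamp,[*bx(.028,.056,.004)],[.004,.004,.002],pad=2,views=("top",)),bx(.028,.056,0))
for k,v in dict(B=(.5447,-.3304),C=(.5344,-.4207),D=(.4537,-.228),E=(.4512,-.3149)).items():
    print(k,v,*fit(ims,stamp,[*v,-.002],[.005,.005,.002],views=("scene",)),np.round(tool([*v,.047])))
state()
cv2.imwrite("pics/v2.png",np.hstack([cv2.resize(ims["top"][140:280,220:360],(400,400)),cv2.resize(ims["scene"][120:280,200:360],(400,400))]))
E
```

```text
ft_force: [-0.7, -0.8, 0.5]
grip_width: 0.0305
grip_force: 0.0
ft_force: [1.3, -1.1, 0.1]
grip_width: 0.0411
grip_force: 0.0
ft_force: [1.1, -0.4, 0.1]
grip_width: 0.0501
grip_force: 0.0
placed box [0.5377 0.0284 0.0031] 277.71295722907786 [0.5379 0.0286 0.    ]
B (0.5447, -0.3304) [ 0.5443 -0.3303 -0.002 ] 397.2272088312386 [ 38. 162. 140.]
C (0.5344, -0.4207) [ 0.5344 -0.4207 -0.0016] 208.74430822270003 [ 35. 253. 140.]
D (0.4537, -0.228) [ 0.4549 -0.2273 -0.0017] 799.1128129835919 [-62.  68. 140.]
E (0.4512, -0.3149) [ 0.4313 -0.3011 -0.0192] 183.52967845207266 [-57. 154. 140.]
t 12.62 tcp [ 521.1 -166.   186.8] yaw_y -94.86 q [-0.51  0.5   1.68  0.    0.96  1.14] w 50.3 F [-0.4  0.8  0.5] 0.0
```

View pics/v2.png

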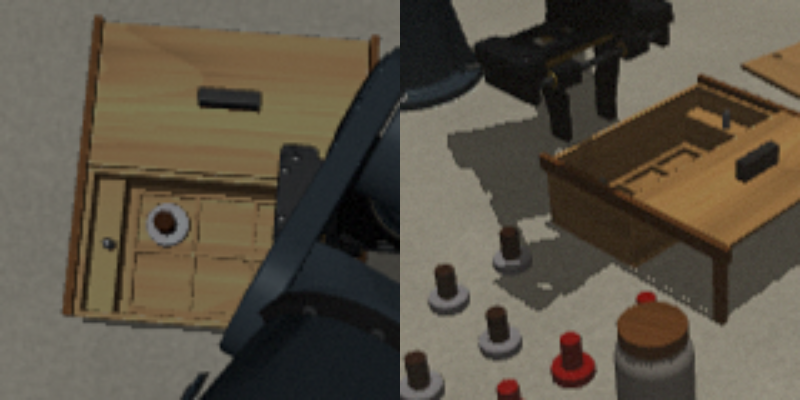

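```bash
python3 -m creep '[{"translation":[9,40,0],"roll":0,"gripper":50},{"translation":[18,80,0],"roll":0,"gripper":50},{"translation":[27,120,0],"roll":0,"gripper":50},{"translation":[38,160,0],"roll":0,"gripper":50},{"translation":[38,162,35],"roll":0,"gripper":50}]' >/dev/null
python3 -m creep '[{"translation":[0,0,35],"roll":0,"gripper":50},{"translation":[0,0,65],"roll":0,"gripper":50},{"translation":[0,0,65],"roll":0,"gripper":50},{"translation":[0,0,65],"roll":0,"gripper":45}]' >/dev/null
python3 -c "
from h import *
state([.5445,-.3304,.047])"
```

```text
t 13.37 tcp [ 545.3 -326.6   85.3] yaw_y -94.57 q [-0.72  0.74  1.52  0.    0.89  0.94] w 47.9 F [ 0.1 -0.   0.9] 0.0
to go tool [-0.3  4.  38.3]
```

```bash
python3 -m creep '[{"translation":[0,3,20],"roll":0,"gripper":45},{"translation":[0,3,38],"roll":0,"gripper":42},{"translation":[0,3,38],"roll":0,"gripper":38},{"translation":[0,3,38],"roll":0,"gripper":34}]' >/dev/null
python3 -c "
from h import *
state([.5445,-.3304,.047])"
python3 -m creep '[{"translation":[0,0,0],"roll":0,"gripper":10},{"translation":[0,0,0],"roll":0,"gripper":10},{"translation":[0,0,0],"roll":0,"gripper":10},{"translation":[0,0,0],"roll":0,"gripper":10},{"translation":[0,0,0],"roll":0,"gripper":10}]' 25 | grep grip
python3 -c "
from h import *
p=telemetry.get_obs()['position'];state(bx(.028,0,.053))"
```

```text
t 13.7 tcp [ 546.7 -331.8   50.7] yaw_y -94.6 q [-0.72  0.79  1.52  0.    0.82  0.93] w 37.6 F [-0.  -0.5 -0.3] 0.0
to go tool [-2.3 -1.2  3.7]
grip_width: 0.0191
grip_force: 25.0
t 14.12 tcp [ 546.6 -332.1   50.8] yaw_y -94.67 q [-0.72  0.79  1.52  0.    0.82  0.93] w 19.1 F [0.1 3.2 5.7] 25.0
to go tool [ -38.  -302.8   -2.4]
```

```bash
python3 -m creep '[{"translation":[0,0,-15],"roll":0,"gripper":10},{"translation":[0,0,-50],"roll":0,"gripper":10},{"translation":[0,0,-90],"roll":0,"gripper":10},{"translation":[-4,-20,-118],"roll":0,"gripper":10},{"translation":[-9,-60,-118],"roll":0,"gripper":10}]' |grep grip
python3 -m creep '[{"translation":[-5,-40,0],"roll":0,"gripper":10},{"translation":[-10,-80,0],"roll":0,"gripper":10},{"translation":[-15,-120,0],"roll":0,"gripper":10},{"translation":[-19,-160,0],"roll":0,"gripper":10},{"translation":[-23,-200,0],"roll":0,"gripper":10}]' >/dev/null
python3 -m creep '[{"translation":[-4,-43,0],"roll":0,"gripper":10},{"translation":[-4,-43,0],"roll":0,"gripper":10},{"translation":[-4,-43,35],"roll":0,"gripper":10},{"translation":[-4,-43,70],"roll":0,"gripper":10},{"translation":[-4,-43,70],"roll":0,"gripper":10}]' |grep -E "ft|grip"
python3 -m creep '[{"translation":[0,0,0],"roll":0,"gripper":10},{"translation":[0,0,0],"roll":0,"gripper":10}]' >/dev/null
python3 -c "
from h import *
state(bx(.030,0,.057))"
```

```text
grip_width: 0.0191
grip_force: 25.0
ft_force: [-0.7, 0.2, -1.7]
grip_width: 0.0196
grip_force: 25.0
t 15.53 tcp [535.3 -27.8  98.2] yaw_y -94.69 q [-0.26  0.63  1.78 -0.    0.74  1.39] w 18.9 F [ 0.7  0.6 -1.5] 25.0
to go tool [-0.  -0.4 41.2]
```

```bash
python3 -m creep '[{"translation":[0,0,15],"roll":0,"gripper":10},{"translation":[0,0,28],"roll":0,"gripper":10},{"translation":[0,0,35],"roll":0,"gripper":10},{"translation":[0,0,38],"roll":0,"gripper":10},{"translation":[0,0,38],"roll":0,"gripper":10}]' |grep ft
python3 -m creep '[{"translation":[0,0,1],"roll":0,"gripper":10},{"translation":[0,0,2],"roll":0,"gripper":10},{"translation":[0,0,2],"roll":0,"gripper":10}]' |grep ft
python3 -c "
from h import *
state(bx(.030,0,.057))"
```

```text
ft_force: [0.7, 0.3, -1.8]
ft_force: [-0.6, -0.8, -2.3]
t 16.2 tcp [535.  -27.4  57.7] yaw_y -94.66 q [-0.26  0.7   1.79 -0.    0.65  1.39] w 18.9 F [-0.6 -0.8 -2.3] 25.0
to go tool [0.4 0.  0.7]
```

```bash
python3 -m creep '[{"translation":[0,0,1],"roll":0,"gripper":10},{"translation":[0,0,1],"roll":0,"gripper":10}]' |grep -E "posi|ft"
python3 -m creep '[{"translation":[0,0,1],"roll":0,"gripper":10},{"translation":[0,0,1],"roll":0,"gripper":10}]' |grep -E "posi|ft"
python3 -m creep '[{"translation":[0,0,0],"roll":0,"gripper":34},{"translation":[0,0,0],"roll":0,"gripper":34},{"translation":[0,0,0],"roll":0,"gripper":34}]' |grep -E "posi|ft"
python3 -m creep '[{"translation":[0,0,-15],"roll":0,"gripper":34},{"translation":[0,0,-40],"roll":0,"gripper":34},{"translation":[0,0,-80],"roll":0,"gripper":34},{"translation":[0,0,-110],"roll":0,"gripper":50},{"translation":[0,30,-125],"roll":0,"gripper":50}]' |grep -E "ft|grip"
python3 -m creep '[{"translation":[0,40,0],"roll":0,"gripper":50},{"translation":[0,80,0],"roll":0,"gripper":50},{"translation":[0,120,0],"roll":0,"gripper":50},{"translation":[0,160,0],"roll":0,"gripper":50},{"translation":[0,160,0],"roll":0,"gripper":50}]' |grep -E "ft|grip"
cat > chk.py <<'E'
import sys
from f import *
np.set_printoptions(precision=4,suppress=True)
k=sys.argv[1]
ims={n:viewer.camera(n) for n in("top","scene")}
for n in ims: cv2.imwrite(f"pics/{n}{k}.png",ims[n])
ST=dict(C=(.5344,-.4207),D=(.4537,-.228),E=(.4512,-.3149))
for a in sys.argv[2:]:
    v=ST[a];print(a,v,*fit(ims,stamp,[*v,-.002],[.005,.005,.002],views=("scene",)),np.round(tool([*v,.047])))
state()
E
python3 chk.py 3 C D E
python3 - <<'E'
from f import *
ims={"top":cv2.imread("pics/top3.png")}
for a in(.056,0): print(np.round(fit(ims,stamp,[*bx(.028,a,.004)],[.004,.004,.002],pad=2,views=("top",))[0]-bx(.028,a,.004),4))
E
```

```text
position: [0.535, -0.0272, 0.0567]
ft_force: [0.9, 0.9, 3.3]
position: [0.535, -0.0271, 0.0567]
ft_force: [-1.1, 1.8, 9.5]
position: [0.5347, -0.0273, 0.0553]
ft_force: [0.0, 0.6, -0.4]
ft_force: [0.6, -0.9, 0.3]
grip_width: 0.0407
grip_force: 0.0
ft_force: [1.2, 0.1, -0.1]
grip_width: 0.0497
grip_force: 0.0
C (0.5344, -0.4207) [ 0.5335 -0.4201 -0.0027] 210.39625818351703 [ 33. 200. 133.]
D (0.4537, -0.228) [ 0.4558 -0.2299 -0.0021] 504.2281491203421 [-64.  15. 133.]
E (0.4512, -0.3149) [ 0.4517 -0.3148 -0.0022] 489.4861352586469 [-59. 102. 133.]
t 17.72 tcp [ 518.7 -218.4  179.7] yaw_y -94.88 q [-0.6   0.53  1.65  0.    0.97  1.06] w 49.6 F [ 0.7  0.8 -0.2] 0.0
[ 0.0017  0.0074 -0.0017]
[-0.0012 -0.0007 -0.0001]
```

```bash
python3 -m creep '[{"translation":[7,40,0],"roll":0,"gripper":50},{"translation":[14,80,0],"roll":0,"gripper":50},{"translation":[21,120,0],"roll":0,"gripper":50},{"translation":[28,160,0],"roll":0,"gripper":50},{"translation":[33,200,0],"roll":0,"gripper":50}]' >/dev/null
python3 -m creep '[{"translation":[0,0,40],"roll":0,"gripper":50},{"translation":[0,0,80],"roll":0,"gripper":50},{"translation":[0,0,90],"roll":0,"gripper":50},{"translation":[0,0,90],"roll":0,"gripper":45},{"translation":[0,0,90],"roll":0,"gripper":45}]' >/dev/null
python3 -c "
from h import *
state([.534,-.4205,.047])"
```

```text
t 18.55 tcp [ 536.2 -417.    90.1] yaw_y -94.57 q [-0.83  0.78  1.4   0.    0.97  0.83] w 46.0 F [ 0.3 -1.   0.6] 0.0
to go tool [-1.9  3.7 43.1]
```

```bash
python3 -m creep '[{"translation":[-2,4,20],"roll":0,"gripper":45},{"translation":[-2,4,40],"roll":0,"gripper":42},{"translation":[-2,4,43],"roll":0,"gripper":38},{"translation":[-2,4,43],"roll":0,"gripper":34},{"translation":[-2,4,43],"roll":0,"gripper":32}]' >/dev/null
python3 -c "
from h import *
state([.534,-.4205,.047])"
python3 -m creep '[{"translation":[0,0,0],"roll":0,"gripper":10},{"translation":[0,0,0],"roll":0,"gripper":10},{"translation":[0,0,0],"roll":0,"gripper":10},{"translation":[0,0,0],"roll":0,"gripper":10}]' 25 | grep grip
python3 -c "
from h import *
p=telemetry.get_obs()['position'];state(bx(.028,-.056,p[2]+.006))"
```

```text
t 18.97 tcp [ 534.8 -422.8   49.5] yaw_y -94.61 q [-0.83  0.84  1.41  0.    0.9   0.82] w 34.7 F [0.7 0.4 0.3] 0.0
to go tool [-1.  -2.3  2.4]
grip_width: 0.0192
grip_force: 25.0
t 19.3 tcp [ 534.  -422.3   48.6] yaw_y -94.67 q [-0.83  0.84  1.41  0.    0.9   0.82] w 19.2 F [-0.2  2.3  5.4] 25.0
to go tool [ -32.7 -337.7   -6.1]
```

```bash
python3 -m creep '[{"translation":[0,0,-15],"roll":0,"gripper":10},{"translation":[0,0,-50],"roll":0,"gripper":10},{"translation":[0,0,-90],"roll":0,"gripper":10},{"translation":[-2,-20,-118],"roll":0,"gripper":10},{"translation":[-6,-60,-118],"roll":0,"gripper":10}]' |grep grip
python3 -m creep '[{"translation":[-4,-40,0],"roll":0,"gripper":10},{"translation":[-8,-80,0],"roll":0,"gripper":10},{"translation":[-12,-120,0],"roll":0,"gripper":10},{"translation":[-16,-160,0],"roll":0,"gripper":10},{"translation":[-20,-200,0],"roll":0,"gripper":10}]' >/dev/null
python3 -m creep '[{"translation":[-4,-40,0],"roll":0,"gripper":10},{"translation":[-7,-78,0],"roll":0,"gripper":10},{"translation":[-7,-78,0],"roll":0,"gripper":10},{"translation":[-7,-78,35],"roll":0,"gripper":10},{"translation":[-7,-78,70],"roll":0,"gripper":10}]' |grep -E "ft|grip"
python3 -m creep '[{"translation":[0,0,0],"roll":0,"gripper":10},{"translation":[0,0,0],"roll":0,"gripper":10},{"translation":[0,0,0],"roll":0,"gripper":10}]' >/dev/null
python3 -c "
from h import *
state(bx(.028,-.056,.0546))"
```

```text
grip_width: 0.0191
grip_force: 25.0
ft_force: [0.1, -0.9, -1.7]
grip_width: 0.0188
grip_force: 25.0
t 20.8 tcp [528.8 -83.5  96.1] yaw_y -94.68 q [-0.37  0.63  1.78 -0.    0.73  1.29] w 19.2 F [ 0.6 -0.5 -1.9] 25.0
to go tool [ 0.1 -0.5 41.5]
```

```bash
python3 -m creep '[{"translation":[0,0,15],"roll":0,"gripper":10},{"translation":[0,0,28],"roll":0,"gripper":10},{"translation":[0,0,36],"roll":0,"gripper":10},{"translation":[0,0,39],"roll":0,"gripper":10},{"translation":[0,0,39],"roll":0,"gripper":10}]' |grep ft
for i in 1 2; do python3 -m creep '[{"translation":[0,0,1],"roll":0,"gripper":10},{"translation":[0,0,2],"roll":0,"gripper":10},{"translation":[0,0,2],"roll":0,"gripper":10}]' |grep -E "posi|ft"; done
```

```text
ft_force: [0.2, -0.1, -0.9]
position: [0.5284, -0.083, 0.0547]
ft_force: [1.1, -0.2, -1.3]
position: [0.5285, -0.083, 0.0545]
ft_force: [-2.9, 1.0, 14.1]
```

```bash
python3 -m creep '[{"translation":[0,0,-2],"roll":0,"gripper":34},{"translation":[0,0,-2],"roll":0,"gripper":34},{"translation":[0,0,-2],"roll":0,"gripper":34}]' |grep -E "posi|ft"
python3 -m creep '[{"translation":[0,0,-15],"roll":0,"gripper":34},{"translation":[0,0,-40],"roll":0,"gripper":34},{"translation":[0,0,-80],"roll":0,"gripper":34},{"translation":[0,0,-110],"roll":0,"gripper":50},{"translation":[0,0,-125],"roll":0,"gripper":50}]' |grep -E "ft|grip"
python3 chk.py 4 D E
python3 - <<'E'
from f import *
ims={"top":cv2.imread("pics/top4.png"),"scene":cv2.imread("pics/scene4.png")}
for k,v in dict(D=(.4545,-.228),E=(.4512,-.3149)).items(): print(k,fit(ims,stamp,[*v,-.002],[.005,.005,.002])[0])
E
```

```text
position: [0.5284, -0.083, 0.0545]
ft_force: [0.1, -0.4, 0.3]
ft_force: [0.5, -0.1, 0.9]
grip_width: 0.0409
grip_force: 0.0
D (0.4537, -0.228) [ 0.4542 -0.2285 -0.0017] 178.03748326790975 [-65. 150. 135.]
E (0.4512, -0.3149) [ 0.4419 -0.3082 -0.01  ] 174.04001863965135 [-61. 237. 135.]
t 22.48 tcp [530.1 -83.6 182. ] yaw_y -94.66 q [-0.36  0.49  1.72  0.    0.93  1.29] w 46.5 F [-0.1  0.4 -0.2] 0.0
D [ 0.45366538 -0.22800162 -0.00226781]
E [ 0.45140371 -0.31492388 -0.0020245 ]
```

D is at (.4537,-.228); fetch it.

```bash
python3 -m creep '[{"translation":[-15,38,0],"roll":0,"gripper":50},{"translation":[-30,75,0],"roll":0,"gripper":50},{"translation":[-45,112,0],"roll":0,"gripper":50},{"translation":[-64,150,0],"roll":0,"gripper":50},{"translation":[-64,150,30],"roll":0,"gripper":50}]' >/dev/null
python3 -m creep '[{"translation":[0,0,40],"roll":0,"gripper":50},{"translation":[0,0,60],"roll":0,"gripper":50},{"translation":[0,0,60],"roll":0,"gripper":50},{"translation":[0,0,60],"roll":0,"gripper":45},{"translation":[0,0,60],"roll":0,"gripper":45}]' >/dev/null
python3 -c "
from h import *
state([.4537,-.228,.047])"
```

```text
t 23.32 tcp [ 452.3 -227.2   89.2] yaw_y -94.64 q [-0.69  0.62  1.86  0.    0.67  0.97] w 46.3 F [ 0.6 -0.5  0.6] 0.0
to go tool [ 1.4  0.7 42.2]
```

```bash
python3 -m creep '[{"translation":[1,1,20],"roll":0,"gripper":45},{"translation":[1,1,40],"roll":0,"gripper":42},{"translation":[1,1,42],"roll":0,"gripper":38},{"translation":[1,1,42],"roll":0,"gripper":34},{"translation":[1,1,42],"roll":0,"gripper":32}]' >/dev/null
python3 -c "
from h import *
state([.4537,-.228,.047])"
python3 -m creep '[{"translation":[0,0,0],"roll":0,"gripper":10},{"translation":[0,0,0],"roll":0,"gripper":10},{"translation":[0,0,0],"roll":0,"gripper":10},{"translation":[0,0,0],"roll":0,"gripper":10}]' 25 | grep grip
python3 -c "
from h import *
p=telemetry.get_obs()['position'];state(bx(-.028,.056,p[2]+.006))"
```

```text
t 23.73 tcp [ 453.7 -228.5   48.4] yaw_y -94.63 q [-0.69  0.7   1.87 -0.    0.58  0.96] w 34.7 F [0.1 0.  1.2] 0.0
to go tool [-0.1 -0.5  1.4]
grip_width: 0.0194
grip_force: 25.0
t 24.07 tcp [ 453.4 -228.4   48.1] yaw_y -94.67 q [-0.69  0.7   1.87  0.    0.57  0.96] w 19.4 F [0.3 1.1 5.3] 25.0
to go tool [   7.3 -263.    -6.2]
```

```bash
python3 -m creep '[{"translation":[0,0,-15],"roll":0,"gripper":10},{"translation":[0,0,-50],"roll":0,"gripper":10},{"translation":[0,0,-90],"roll":0,"gripper":10},{"translation":[0,-20,-118],"roll":0,"gripper":10},{"translation":[2,-60,-118],"roll":0,"gripper":10}]' |grep grip
python3 -m creep '[{"translation":[1,-40,0],"roll":0,"gripper":10},{"translation":[2,-80,0],"roll":0,"gripper":10},{"translation":[3,-120,0],"roll":0,"gripper":10},{"translation":[4,-160,0],"roll":0,"gripper":10},{"translation":[5,-200,0],"roll":0,"gripper":10}]' >/dev/null
python3 -m creep '[{"translation":[0,-3,0],"roll":0,"gripper":10},{"translation":[0,-3,0],"roll":0,"gripper":10},{"translation":[0,-3,0],"roll":0,"gripper":10},{"translation":[0,-3,35],"roll":0,"gripper":10},{"translation":[0,-3,70],"roll":0,"gripper":10}]' |grep -E "ft|grip"
python3 -m creep '[{"translation":[0,0,0],"roll":0,"gripper":10},{"translation":[0,0,0],"roll":0,"gripper":10},{"translation":[0,0,0],"roll":0,"gripper":10}]' >/dev/null
python3 -c "
from h import *
state(bx(-.028,.056,.0542))"
```

```text
grip_width: 0.0193
grip_force: 25.0
ft_force: [-0.3, -0.0, -2.3]
grip_width: 0.019
grip_force: 25.0
t 25.57 tcp [482.   32.   96.1] yaw_y -94.78 q [-0.17  0.59  1.91 -0.    0.64  1.49] w 19.4 F [ 0.4  0.4 -0.9] 25.0
to go tool [-0.1 -1.1 41.9]
```

```bash
python3 -m creep '[{"translation":[0,-1,15],"roll":0,"gripper":10},{"translation":[0,-1,28],"roll":0,"gripper":10},{"translation":[0,-1,36],"roll":0,"gripper":10},{"translation":[0,-1,39],"roll":0,"gripper":10},{"translation":[0,-1,39],"roll":0,"gripper":10}]' |grep ft
for i in 1 2; do python3 -m creep '[{"translation":[0,0,1],"roll":0,"gripper":10},{"translation":[0,0,2],"roll":0,"gripper":10},{"translation":[0,0,2],"roll":0,"gripper":10}]' |grep -E "posi|ft"; done
```

```text
ft_force: [-0.2, 0.3, -1.3]
position: [0.4818, 0.0342, 0.0547]
ft_force: [0.5, 0.6, -1.4]
position: [0.4818, 0.0344, 0.054]
ft_force: [-2.9, 1.4, 15.0]
```

```bash
python3 -m creep '[{"translation":[0,0,-2],"roll":0,"gripper":34},{"translation":[0,0,-2],"roll":0,"gripper":34},{"translation":[0,0,-2],"roll":0,"gripper":34}]' |grep -E "posi|ft"
python3 -m creep '[{"translation":[0,0,-15],"roll":0,"gripper":34},{"translation":[0,0,-40],"roll":0,"gripper":34},{"translation":[0,0,-80],"roll":0,"gripper":34},{"translation":[0,0,-110],"roll":0,"gripper":50},{"translation":[0,0,-125],"roll":0,"gripper":50}]' |grep -E "ft|grip"
python3 chk.py 5 E
python3 - <<'E'
from f import *
ims={"top":cv2.imread("pics/top5.png"),"scene":cv2.imread("pics/scene5.png")}
print(fit(ims,stamp,[.4512,-.3149,-.002],[.005,.005,.002]), tool([.4513,-.3149,.047]))
E
```

```text
position: [0.4817, 0.0343, 0.0544]
ft_force: [0.1, 1.1, -1.0]
ft_force: [-0.2, -0.2, 0.1]
grip_width: 0.0408
grip_force: 0.0
E (0.4512, -0.3149) [ 0.4406 -0.3074 -0.0111] 170.3164422587298 [ -5. 350. 135.]
t 27.25 tcp [483.4  34.1 181.8] yaw_y -94.65 q [-0.16  0.43  1.84 -0.    0.86  1.49] w 46.2 F [ 0.7 -0.8 -0.4] 0.0
(array([ 0.45141465, -0.31510826, -0.0017019 ]), np.float64(326.3172115960905)) [ -4.56162186 350.3377061  134.91874756]
```

```bash
python3 -m creep '[{"translation":[0,40,0],"roll":0,"gripper":50},{"translation":[-1,80,0],"roll":0,"gripper":50},{"translation":[-1,120,0],"roll":0,"gripper":50},{"translation":[-2,160,0],"roll":0,"gripper":50},{"translation":[-3,200,0],"roll":0,"gripper":50}]' >/dev/null
python3 -m creep '[{"translation":[0,40,0],"roll":0,"gripper":50},{"translation":[-1,80,0],"roll":0,"gripper":50},{"translation":[-1,120,0],"roll":0,"gripper":50},{"translation":[-2,150,0],"roll":0,"gripper":50},{"translation":[-2,150,35],"roll":0,"gripper":50}]' >/dev/null
python3 -m creep '[{"translation":[0,0,40],"roll":0,"gripper":50},{"translation":[0,0,58],"roll":0,"gripper":50},{"translation":[0,0,58],"roll":0,"gripper":50},{"translation":[0,0,58],"roll":0,"gripper":45},{"translation":[0,0,58],"roll":0,"gripper":45}]' >/dev/null
python3 -c "
from h import *
state([.4514,-.315,.047])"
```

```text
t 28.5 tcp [ 448.3 -314.3   86.3] yaw_y -94.65 q [-0.82  0.66  1.75  0.    0.73  0.84] w 46.4 F [ 1.  -0.4  0. ] 0.0
to go tool [ 3.1  0.5 39.3]
```

```bash
python3 -m creep '[{"translation":[3,1,20],"roll":0,"gripper":45},{"translation":[3,1,38],"roll":0,"gripper":42},{"translation":[3,1,39],"roll":0,"gripper":38},{"translation":[3,1,39],"roll":0,"gripper":34},{"translation":[3,1,39],"roll":0,"gripper":32}]' >/dev/null
python3 -c "
from h import *
state([.4514,-.315,.047])"
python3 -m creep '[{"translation":[0,0,0],"roll":0,"gripper":10},{"translation":[0,0,0],"roll":0,"gripper":10},{"translation":[0,0,0],"roll":0,"gripper":10},{"translation":[0,0,0],"roll":0,"gripper":10}]' 25 | grep grip
python3 -c "
from h import *
p=telemetry.get_obs()['position'];state(bx(-.028,0,p[2]+.006))"
```

```text
t 28.92 tcp [ 451.6 -315.9   48.6] yaw_y -94.64 q [-0.81  0.72  1.76 -0.    0.66  0.84] w 34.6 F [-0.2 -0.3 -0.5] 0.0
to go tool [-0.3 -0.9  1.6]
grip_width: 0.0192
grip_force: 25.0
t 29.25 tcp [ 451.2 -315.4   48.1] yaw_y -94.67 q [-0.81  0.72  1.76  0.    0.66  0.84] w 19.2 F [-0.   2.1  5.8] 25.0
to go tool [   2.5 -293.8   -6.1]
```

```bash
python3 -m creep '[{"translation":[0,0,-15],"roll":0,"gripper":10},{"translation":[0,0,-50],"roll":0,"gripper":10},{"translation":[0,0,-90],"roll":0,"gripper":10},{"translation":[0,-20,-118],"roll":0,"gripper":10},{"translation":[1,-60,-118],"roll":0,"gripper":10}]' |grep grip
python3 -m creep '[{"translation":[0,-40,0],"roll":0,"gripper":10},{"translation":[1,-80,0],"roll":0,"gripper":10},{"translation":[1,-120,0],"roll":0,"gripper":10},{"translation":[1,-160,0],"roll":0,"gripper":10},{"translation":[2,-200,0],"roll":0,"gripper":10}]' >/dev/null
python3 -m creep '[{"translation":[0,-34,0],"roll":0,"gripper":10},{"translation":[0,-34,0],"roll":0,"gripper":10},{"translation":[0,-34,0],"roll":0,"gripper":10},{"translation":[0,-34,35],"roll":0,"gripper":10},{"translation":[0,-34,70],"roll":0,"gripper":10}]' |grep -E "ft|grip"
python3 -m creep '[{"translation":[0,0,0],"roll":0,"gripper":10},{"translation":[0,0,0],"roll":0,"gripper":10},{"translation":[0,0,0],"roll":0,"gripper":10}]' >/dev/null
python3 -c "
from h import *
state(bx(-.028,0,.0542))"
```

```text
grip_width: 0.0193
grip_force: 25.0
ft_force: [0.2, -0.4, -1.5]
grip_width: 0.019
grip_force: 25.0
t 30.75 tcp [478.5 -23.8  96.1] yaw_y -94.75 q [-0.28  0.58  1.92 -0.    0.64  1.37] w 19.3 F [ 1.1 -0.8 -0.8] 25.0
to go tool [-1.  -0.9 41.9]
```

```bash
python3 -m creep '[{"translation":[-1,-1,15],"roll":0,"gripper":10},{"translation":[-1,-1,28],"roll":0,"gripper":10},{"translation":[-1,-1,36],"roll":0,"gripper":10},{"translation":[-1,-1,39],"roll":0,"gripper":10},{"translation":[-1,-1,39],"roll":0,"gripper":10}]' |grep ft
for i in 1 2; do python3 -m creep '[{"translation":[0,0,1],"roll":0,"gripper":10},{"translation":[0,0,2],"roll":0,"gripper":10},{"translation":[0,0,2],"roll":0,"gripper":10}]' |grep -E "posi|ft"; done
```

```text
ft_force: [0.2, -0.6, -2.0]
position: [0.4773, -0.0216, 0.0547]
ft_force: [-0.3, 0.3, -1.1]
position: [0.4773, -0.0216, 0.054]
ft_force: [-1.3, -0.3, 15.4]
```

```bash
python3 -m creep '[{"translation":[0,0,-2],"roll":0,"gripper":34},{"translation":[0,0,-2],"roll":0,"gripper":34},{"translation":[0,0,-2],"roll":0,"gripper":34}]' |grep -E "posi|ft"
python3 -m creep '[{"translation":[0,0,-15],"roll":0,"gripper":34},{"translation":[0,0,-40],"roll":0,"gripper":34},{"translation":[0,0,-80],"roll":0,"gripper":34},{"translation":[0,0,-120],"roll":0,"gripper":50},{"translation":[0,0,-135],"roll":0,"gripper":50}]' |grep -E "ft|grip"
python3 -m creep '[{"translation":[0,0,0],"roll":0,"gripper":50},{"translation":[0,0,0],"roll":0,"gripper":50}]' >/dev/null
python3 -c "
from h import *
state([.4935,.331,.031])"
```

```text
position: [0.4771, -0.0216, 0.0544]
ft_force: [0.8, -1.0, -0.1]
ft_force: [0.9, 0.6, -0.3]
grip_width: 0.0406
grip_force: 0.0
t 32.5 tcp [477.2 -21.6 189.8] yaw_y -94.66 q [-0.28  0.41  1.85 -0.    0.88  1.37] w 47.9 F [-0.1  0.3 -0.1] 0.0
to go tool [ -12.7 -352.8  158.6]
```

```bash
python3 -m creep '[{"translation":[-1,-40,0],"roll":0,"gripper":50},{"translation":[-2,-80,0],"roll":0,"gripper":50},{"translation":[-4,-120,0],"roll":0,"gripper":50},{"translation":[-6,-160,0],"roll":0,"gripper":50},{"translation":[-7,-200,0],"roll":0,"gripper":50}]' >/dev/null
python3 -m creep '[{"translation":[-1,-40,0],"roll":2,"gripper":50},{"translation":[-3,-80,0],"roll":5,"gripper":50},{"translation":[-5,-120,0],"roll":9,"gripper":50},{"translation":[-6,-153,0],"roll":9.8,"gripper":50},{"translation":[-6,-153,30],"roll":9.8,"gripper":50}]' >/dev/null
python3 -m creep '[{"translation":[0,0,30],"roll":0,"gripper":50},{"translation":[0,0,50],"roll":0,"gripper":50},{"translation":[0,0,50],"roll":0,"gripper":50},{"translation":[0,0,50],"roll":0,"gripper":50}]' |grep ft
python3 - <<'E'
from f import *
ims={n:viewer.camera(n) for n in("top","scene")}
for n in ims: cv2.imwrite(f"pics/{n}6.png",ims[n])
cv2.imwrite("pics/v6.png",np.hstack([cv2.resize(ims["top"][140:280,220:360],(400,400),interpolation=cv2.INTER_CUBIC),cv2.resize(ims["scene"][90:250,250:410],(400,400),interpolation=cv2.INTER_CUBIC)]))
for a,b in((.028,.056),(.028,0),(.028,-.056),(-.028,.056),(-.028,0)): print(a,b,np.round(1000*(fit(ims,stamp,bx(a,b,.004),[.004,.004,.002],pad=2,views=("top",))[0]-bx(a,b,.004)),1))
print(len([d for d in viewer.recognise("scene","stamp0") if d["p"]>.3]))
state([.4935,.331,.031])
E
```

```text
ft_force: [-0.4, -0.9, 0.3]
0.028 0.056 [ 1.7  7.4 -1.7]
0.028 0 [-1.4 -0.7  0.2]
0.028 -0.056 [-1.2 -1.   0.8]
-0.028 0.056 [-0.2  0.1  1.3]
-0.028 0 [-0.9  0.2  0.2]
5
t 33.82 tcp [493.4 331.5 109.9] yaw_y -104.49 q [0.4  0.66 1.62 0.   0.86 2.23] w 50.1 F [-0.2 -1.2  1.1] 0.0
to go tool [ 0.1  0.5 78.9]
```

View pics/v6.png

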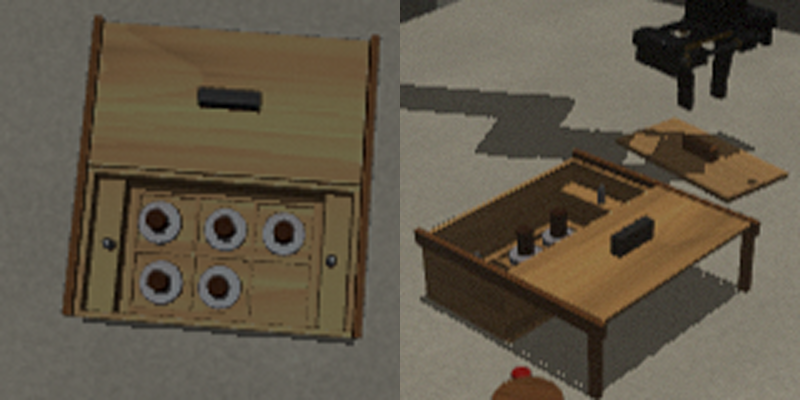

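Run:
```python
import cv2,numpy as np
a=cv2.imread("pics/top6.png")[190:255,245:325]; b=cv2.imread("pics/scene6.png")[160:215,270:350]
g=lambda x:cv2.resize(np.clip(x.astype(float)*1.6,0,255).astype('uint8'),(400,int(400*x.shape[0]/x.shape[1])),interpolation=cv2.INTER_CUBIC)
a,b=g(a),g(b);h=max(a.shape[0],b.shape[0]);f=lambda x:np.pad(x,((0,h-x.shape[0]),(0,0),(0,0)))
cv2.imwrite("pics/v7.png",np.hstack([f(a),f(b)]))
```

```text
(no output)
```

View pics/v7.png

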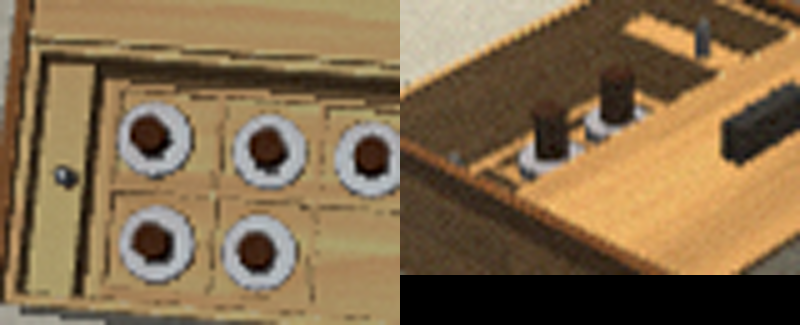

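```bash
python3 -m creep '[{"translation":[0,0,30],"roll":0,"gripper":50},{"translation":[0,0,55],"roll":0,"gripper":50},{"translation":[0,0,72],"roll":0,"gripper":45},{"translation":[0,0,78],"roll":0,"gripper":40},{"translation":[0,0,78],"roll":0,"gripper":35}]' |grep ft
python3 -m creep '[{"translation":[0,0,0],"roll":0,"gripper":8},{"translation":[0,0,0],"roll":0,"gripper":8},{"translation":[0,0,0],"roll":0,"gripper":8},{"translation":[0,0,0],"roll":0,"gripper":8},{"translation":[0,0,0],"roll":0,"gripper":8}]' 40 | grep -E "ft|grip"
python3 -m creep '[{"translation":[0,0,0],"roll":0,"gripper":8}]' 40 | grep -E "ft|grip"
python3 -c "
from h import *
state([.4935,.331,.031])"
```

```text
ft_force: [-0.4, -0.4, 0.0]
ft_force: [0.0, 0.6, 5.0]
grip_width: 0.0136
grip_force: 40.0
ft_force: [-0.0, 0.3, 6.4]
grip_width: 0.0136
grip_force: 40.0
t 34.73 tcp [493.4 331.9  32.4] yaw_y -104.46 q [0.4  0.78 1.65 0.   0.71 2.23] w 13.6 F [-0.   0.3  6.4] 40.0
to go tool [0.3 0.8 1.4]
```

```bash
python3 -m creep '[{"translation":[0,0,-20],"roll":0,"gripper":8},{"translation":[0,0,-50],"roll":0,"gripper":8},{"translation":[0,0,-85],"roll":0,"gripper":8},{"translation":[0,0,-120],"roll":0,"gripper":8},{"translation":[0,0,-150],"roll":0,"gripper":8}]' |grep -E "ft|grip"
for i in 1 2; do python3 -m creep '[{"translation":[0,0,0],"roll":-7,"gripper":8},{"translation":[0,0,0],"roll":-14,"gripper":8},{"translation":[0,0,0],"roll":-21,"gripper":8},{"translation":[0,0,0],"roll":-28,"gripper":8},{"translation":[0,0,0],"roll":-35,"gripper":8}]' |grep -E "ft|grip_w"; done
python3 -m creep '[{"translation":[0,0,0],"roll":-7,"gripper":8},{"translation":[0,0,0],"roll":-14,"gripper":8},{"translation":[0,0,0],"roll":-21,"gripper":8},{"translation":[0,0,0],"roll":-28,"gripper":8},{"translation":[0,0,0],"roll":-29.9,"gripper":8}]' |grep -E "ft|grip_w"
python3 -m creep '[{"translation":[0,0,0],"roll":0,"gripper":8},{"translation":[0,0,0],"roll":0,"gripper":8}]' |grep -E "ft|grip_w"
python3 -c "
from h import *
state(bx(0,0,.13))"
```

```text
ft_force: [0.3, 0.1, -2.0]
grip_width: 0.0137
grip_force: 40.0
ft_force: [0.3, 0.3, -2.5]
grip_width: 0.0133
ft_force: [-0.4, 0.2, -2.2]
grip_width: 0.0141
ft_force: [-0.2, -0.2, -2.4]
grip_width: 0.0138
ft_force: [-0.4, -1.0, -2.5]
grip_width: 0.0135
t 36.57 tcp [492.  331.1 180.7] yaw_y -4.63 q [ 0.4   0.56  1.57 -0.    1.01  0.48] w 13.5 F [-0.4 -1.  -2.5] 40.0
to go tool [-353.8   42.2   50.9]
```

```bash
python3 -m creep '[{"translation":[-35,4,0],"roll":0,"gripper":8},{"translation":[-70,8,0],"roll":0,"gripper":8},{"translation":[-108,12,0],"roll":0,"gripper":8},{"translation":[-146,16,0],"roll":0,"gripper":8},{"translation":[-184,20,0],"roll":0,"gripper":8}]' |grep -E "ft|grip_w"
python3 -m creep '[{"translation":[-38,5,0],"roll":0,"gripper":8},{"translation":[-76,10,0],"roll":0,"gripper":8},{"translation":[-114,15,0],"roll":0,"gripper":8},{"translation":[-145,20,0],"roll":0,"gripper":8},{"translation":[-170,22,0],"roll":0,"gripper":8}]' |grep -E "ft|grip_w"
python3 -m creep '[{"translation":[0,0,0],"roll":0,"gripper":8},{"translation":[0,0,10],"roll":0,"gripper":8},{"translation":[0,0,25],"roll":0,"gripper":8},{"translation":[0,0,40],"roll":0,"gripper":8},{"translation":[0,0,40],"roll":0,"gripper":8}]' |grep -E "ft|grip_w"
python3 -m creep '[{"translation":[0,0,0],"roll":0,"gripper":8},{"translation":[0,0,0],"roll":0,"gripper":8},{"translation":[0,0,0],"roll":0,"gripper":8}]' |grep -E "ft|grip_w"
python3 - <<'E'
from f import *
np.set_printoptions(precision=4,suppress=True)
ims={n:viewer.camera(n) for n in("top","scene")}
for n in ims: cv2.imwrite(f"pics/{n}8.png",ims[n])
state(bx(0,0,.0864))
p=telemetry.get_obs()["position"]
pts=np.array([bx(0,.102,p[2]-.0244),bx(0,-.102,p[2]-.0244)]);print("expected holes px",proj("top",pts),proj("scene",pts))
t=np.clip(ims["top"][140:280,220:360].astype(float)*1.6,0,255).astype('uint8');s=np.clip(ims["scene"][120:260,240:400].astype(float)*1.6,0,255).astype('uint8')
cv2.imwrite("pics/v8.png",np.hstack([cv2.resize(t,(400,400),interpolation=cv2.INTER_CUBIC),cv2.resize(s,(400,350),interpolation=cv2.INTER_CUBIC).repeat(1,0)if 0 else cv2.resize(s,(400,400),interpolation=cv2.INTER_CUBIC)]))
E
```

```text
ft_force: [1.5, 0.5, -1.7]
grip_width: 0.0135
ft_force: [1.2, -0.3, -2.0]
grip_width: 0.0139
ft_force: [-1.0, 0.3, -2.3]
grip_width: 0.0134
ft_force: [0.8, -0.2, -0.9]
grip_width: 0.0136
t 38.17 tcp [506.8 -24.8 142. ] yaw_y -4.56 q [-0.27  0.52  1.82  0.    0.8  -0.19] w 13.6 F [-0.5  0.5 -2.6] 40.0
to go tool [-0.3 -1.4 55.6]
expected holes px [[254.0866 223.4723]
 [336.3535 230.0371]] [[329.8803 150.8907]
 [278.9704 177.1278]]
```

View pics/v8.png

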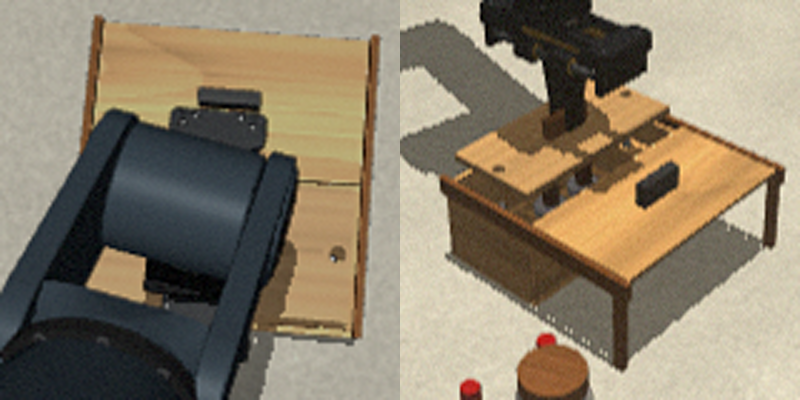

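Run:
```python
from f import *
np.set_printoptions(precision=4,suppress=True)
def ctr(img,u,v,r=4,hi=False):
    g=cv2.cvtColor(img,cv2.COLOR_BGR2GRAY).astype(float)[v-r:v+r+1,u-r:u+r+1]
    w=np.clip(np.median(g)-12-g,0,None);yy,xx=np.mgrid[-r:r+1,-r:r+1];return u+(w*xx).sum()/w.sum(),v+(w*yy).sum()/w.sum()
t6,t8=cv2.imread("pics/top6.png"),cv2.imread("pics/top8.png")
pR=ctr(t6,335,231);pL=ctr(t6,258,225);h=ctr(t8,337,228)
print(pR,pL,h)
for z in(.07,.078): print("pins",atz("top",pR,z),atz("top",pL,z))
print("box est",bx(0,-.102,0),bx(0,.102,0),"hole",atz("top",h,.1176),atz("top",h,.114))
s8=cv2.imread("pics/scene8.png");s6=cv2.imread("pics/scene6.png")
hs=[ctr(s8,330,153,3),ctr(s8,280,179,3)];print(hs)
for q in hs: print("hole scene",atz("scene",q,.1176),atz("scene",q,.1156))
print("hole tri",tri(hs[1],h))
o=telemetry.get_obs()["position"];print(o)
```

```text
(np.float64(334.5046979865772), np.float64(231.0442953020134)) (np.float64(259.9620743034056), np.float64(225.36919504643961)) (np.float64(337.7441130298273), np.float64(228.4458398744113))
pins [ 0.4982 -0.1243  0.07  ] [0.513  0.0693 0.07  ]
pins [ 0.4976 -0.124   0.078 ] [0.5123 0.068  0.078 ]
box est [ 0.4973 -0.1267  0.    ] [0.5137 0.0767 0.    ] hole [ 0.5013 -0.1301  0.1176] [ 0.5015 -0.1303  0.114 ]
[(np.float64(329.4166666666667), np.float64(152.02564102564102)), (np.float64(278.5777777777778), np.float64(179.6246913580247))]
hole scene [0.517  0.07   0.1176] [0.5146 0.0731 0.1156]
hole scene [ 0.5055 -0.137   0.1176] [ 0.503  -0.1346  0.1156]
hole tri [ 0.5009 -0.1311  0.1133]
[ 0.5068 -0.0248  0.142 ]
```

Run:
```python
from f import *
np.set_printoptions(precision=2,suppress=True)
s8=cv2.imread("pics/scene8.png");t8=cv2.imread("pics/top8.png")
p=telemetry.get_obs()["position"]
def C(x,y,z):
    c,s=np.cos(BY),np.sin(BY);return [p[0]+c*x-s*y,p[1]+s*x+c*y,z]
def draw(img,n,u0,v0,w,h,f,zs):
    a=cv2.resize(np.clip(img[v0:v0+h,u0:u0+w].astype(float)*1.7,0,255).astype('uint8'),None,fx=f,fy=f,interpolation=cv2.INTER_CUBIC)
    th=np.linspace(0,2*np.pi,24)
    def pl(P,c):
        q=(proj(n,P)-[u0,v0]+.5)*f;cv2.polylines(a,[np.round(q*8).astype(int).reshape(-1,1,2)],True,c,1,cv2.LINE_AA,3)
    z=p[2]-.0244-.002
    pl([C(-.057,-.114,z),C(.057,-.114,z),C(.057,.114,z),C(-.057,.114,z)],(0,255,0))
    for s in(1,-1): pl([C(.0065*np.cos(k),s*.102+.0065*np.sin(k),z) for k in th],(0,0,255))
    return a
a=draw(s8,"scene",255,140,90,65,6,0);b=draw(t8,"top",300,190,60,65,4,0)
b=np.pad(b,((0,a.shape[0]-b.shape[0]),(0,0),(0,0)));cv2.imwrite("pics/v9.png",np.hstack([a,b]))
print(a.shape,b.shape)
```

```text
(390, 540, 3) (390, 240, 3)
```

View pics/v9.png

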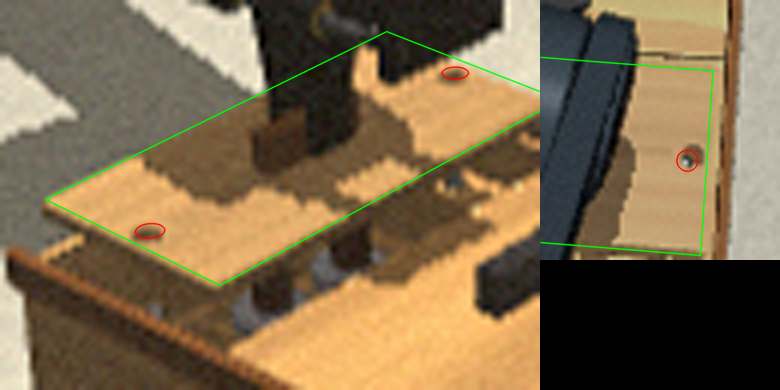

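```bash
python3 -m creep '[{"translation":[0,-1,10],"roll":0,"gripper":8},{"translation":[0,-1,20],"roll":0,"gripper":8},{"translation":[0,-1,26],"roll":0,"gripper":8},{"translation":[0,-1,26],"roll":0,"gripper":8},{"translation":[0,-1,26],"roll":0,"gripper":8}]' |grep -E "posi|ft"
for i in 1 2 3; do python3 -m creep '[{"translation":[0,0,1.5],"roll":0,"gripper":8},{"translation":[0,0,3],"roll":0,"gripper":8},{"translation":[0,0,3],"roll":0,"gripper":8}]' |grep -E "posi|ft"; done
python3 -c "
from h import *
state(bx(0,0,.0864));print(telemetry.get_obs()['moment'])"
```

```text
position: [0.505, -0.0247, 0.1148]
ft_force: [0.4, 0.2, -2.6]
position: [0.5054, -0.0248, 0.1122]
ft_force: [-0.2, 0.2, -2.0]
position: [0.5052, -0.0247, 0.109]
ft_force: [0.2, -0.8, -1.5]
position: [0.5054, -0.0245, 0.1061]
ft_force: [0.5, 1.0, -1.4]
t 39.33 tcp [505.4 -24.5 106.1] yaw_y -4.58 q [-0.27  0.59  1.85  0.    0.71 -0.19] w 13.5 F [ 0.5  1.  -1.4] 40.0
to go tool [-0.5  0.1 19.7]
[0.22242853 0.00312122 0.05651343]
```

```bash
for i in 1 2 3 4; do python3 -m creep '[{"translation":[0,0,2],"roll":0,"gripper":8},{"translation":[0,0,4],"roll":0,"gripper":8},{"translation":[0,0,4],"roll":0,"gripper":8}]' |grep -E "posi|ft"; done
```

```text
position: [0.5054, -0.0236, 0.1019]
ft_force: [1.3, 5.9, -2.2]
position: [0.5053, -0.0234, 0.098]
ft_force: [1.2, 6.8, -0.8]
position: [0.5053, -0.0234, 0.094]
ft_force: [0.4, 5.9, -0.6]
position: [0.5053, -0.0234, 0.0901]
ft_force: [1.1, 6.7, -1.3]
```

```bash
python3 -m creep '[{"translation":[1.3,0,1],"roll":0,"gripper":8},{"translation":[1.3,0,2],"roll":0,"gripper":8},{"translation":[1.3,0,2],"roll":0,"gripper":8}]' |grep -E "posi|ft"
for i in 1 2 3; do python3 -m creep '[{"translation":[0,0,1],"roll":0,"gripper":8},{"translation":[0,0,1],"roll":0,"gripper":8}]' |grep -E "posi|ft"; done
```

```text
position: [0.5054, -0.0232, 0.0879]
ft_force: [0.9, 2.7, -1.2]
position: [0.5054, -0.0233, 0.087]
ft_force: [0.9, 2.8, -1.6]
position: [0.5054, -0.0233, 0.0864]
ft_force: [0.9, 4.3, 1.0]
position: [0.5054, -0.0233, 0.0863]
ft_force: [-1.6, 4.3, 10.6]
```

```bash
python3 -m creep '[{"translation":[0,0,-1],"roll":0,"gripper":40},{"translation":[0,0,-1],"roll":0,"gripper":40},{"translation":[0,0,-1],"roll":0,"gripper":40},{"translation":[0,0,-1],"roll":0,"gripper":40},{"translation":[0,0,-1],"roll":0,"gripper":40}]' 15 |grep -E "posi|ft|grip"
python3 -m creep '[{"translation":[0,0,-10],"roll":0,"gripper":45},{"translation":[0,0,-40],"roll":0,"gripper":45},{"translation":[0,0,-80],"roll":0,"gripper":50},{"translation":[0,0,-120],"roll":0,"gripper":50},{"translation":[0,0,-135],"roll":0,"gripper":50}]' |grep -E "posi|ft|grip"
python3 -m creep '[{"translation":[-40,0,0],"roll":0,"gripper":50},{"translation":[-80,0,0],"roll":0,"gripper":50},{"translation":[-120,0,0],"roll":0,"gripper":50},{"translation":[-160,0,0],"roll":0,"gripper":50},{"translation":[-200,0,0],"roll":0,"gripper":50}]' |grep -E "ft"
python3 - <<'E'
from f import *
np.set_printoptions(precision=4,suppress=True)
ims={n:viewer.camera(n) for n in("top","scene")}
for n in ims: cv2.imwrite(f"pics/{n}10.png",ims[n])
for q0,v in(((*bx(0,0,0)[:2],BY,.052),("top",)),((*bx(0,0,0)[:2],BY,.052),("scene",))): print(fit(ims,plate,q0,[.003,.003,.02,.003],pad=0,views=v))
print(fit(ims,pullbar,[.640,-.035,-.08,.115],[.004,.004,.04,.003],pad=3))
state([.640,-.035,.119])
g=lambda x:cv2.resize(np.clip(x.astype(float)*1.6,0,255).astype('uint8'),(400,400),interpolation=cv2.INTER_CUBIC)
cv2.imwrite("pics/v10.png",np.hstack([g(ims["top"][140:280,220:360]),g(ims["scene"][120:260,240:400])]))
E
```

```text
position: [0.5054, -0.0238, 0.086]
ft_force: [-0.2, -0.8, 0.3]
grip_width: 0.0372
grip_force: 0.0
position: [0.5078, -0.0241, 0.2266]
ft_force: [0.8, 0.0, 0.3]
grip_width: 0.0492
grip_force: 0.0
ft_force: [0.5, 0.8, 0.8]
(array([ 0.5069, -0.0251, -0.0787,  0.0533]), np.float64(198.0784749692241))
(array([ 0.5067, -0.0248, -0.0755,  0.0511]), np.float64(978.688477191972))
(array([ 0.6411, -0.0356, -0.074 ,  0.1154]), np.float64(225.04860670503513))
t 42.43 tcp [ 490.  -229.4  222.2] yaw_y -4.92 q [-0.64  0.44  1.67 -0.    1.03 -0.56] w 49.8 F [1.1 0.7 1.3] 0.0
to go tool [207.  132.4 102.7]
```

View pics/v10.png

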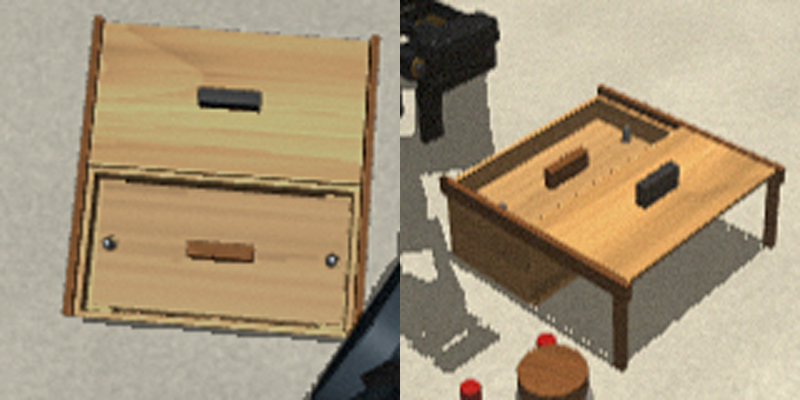

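```bash
python3 -m creep '[{"translation":[32,22,0],"roll":0,"gripper":50},{"translation":[64,44,0],"roll":0,"gripper":50},{"translation":[96,66,0],"roll":0,"gripper":50},{"translation":[128,88,0],"roll":0,"gripper":50},{"translation":[160,105,0],"roll":0,"gripper":50}]' >/dev/null
python3 -m creep '[{"translation":[40,25,0],"roll":0,"gripper":50},{"translation":[47,27,0],"roll":0,"gripper":50},{"translation":[47,27,30],"roll":0,"gripper":50},{"translation":[47,27,60],"roll":0,"gripper":50},{"translation":[47,27,60],"roll":0,"gripper":50}]' >/dev/null
python3 -m creep '[{"translation":[0,0,0],"roll":0,"gripper":50},{"translation":[0,0,0],"roll":0,"gripper":50}]' >/dev/null
python3 -c "
from h import *
state([.6405,-.0355,.119])"
```

```text
t 43.43 tcp [638.  -27.1 162.5] yaw_y -4.57 q [-0.22  0.64  1.47 -0.    1.03 -0.14] w 50.1 F [ 0.2 -0.1  1.1] 0.0
to go tool [-8.1  3.1 43.5]
```

```bash
python3 -m creep '[{"translation":[-8,3,15],"roll":0,"gripper":50},{"translation":[-8,3,32],"roll":0,"gripper":50},{"translation":[-8,3,42],"roll":0,"gripper":45},{"translation":[-8,3,43],"roll":0,"gripper":35},{"translation":[-8,3,43],"roll":0,"gripper":30}]' 15 |grep ft
python3 -m creep '[{"translation":[0,0,0],"roll":0,"gripper":8},{"translation":[0,0,0],"roll":0,"gripper":8},{"translation":[0,0,0],"roll":0,"gripper":8},{"translation":[0,0,0],"roll":0,"gripper":8},{"translation":[0,0,0],"roll":0,"gripper":8}]' |grep -E "posi|ft|grip"
python3 -m creep '[{"translation":[0,0,0],"roll":0,"gripper":8},{"translation":[0,-15,0],"roll":0,"gripper":8},{"translation":[0,-35,0],"roll":0,"gripper":8},{"translation":[0,-55,0],"roll":0,"gripper":8},{"translation":[0,-75,0],"roll":0,"gripper":8}]' |grep -E "posi|ft|grip"
python3 -m creep '[{"translation":[0,-15,0],"roll":0,"gripper":8},{"translation":[0,-30,0],"roll":0,"gripper":8},{"translation":[0,-45,0],"roll":0,"gripper":8},{"translation":[0,-52,0],"roll":0,"gripper":8},{"translation":[0,-52,0],"roll":0,"gripper":8}]' |grep -E "posi|ft|grip"
for i in 1 2 3; do python3 -m creep '[{"translation":[0,-2,0],"roll":0,"gripper":8},{"translation":[0,-4,0],"roll":0,"gripper":8},{"translation":[0,-4,0],"roll":0,"gripper":8}]' |grep -E "posi|ft"; done
```

```text
ft_force: [0.4, -0.8, -0.3]
position: [0.6399, -0.0352, 0.119]
ft_force: [-1.3, 0.0, 4.7]
grip_width: 0.0141
grip_force: 15.0
position: [0.567, -0.0296, 0.1189]
ft_force: [3.5, -0.0, 1.5]
grip_width: 0.0139
grip_force: 15.0
position: [0.5124, -0.0253, 0.1189]
ft_force: [-1.6, -1.1, 7.0]
grip_width: 0.0141
grip_force: 15.0
position: [0.5106, -0.0252, 0.1189]
ft_force: [0.5, -1.4, 7.2]
position: [0.5067, -0.0249, 0.1189]
ft_force: [0.9, -0.7, 7.0]
position: [0.5052, -0.0248, 0.1189]
ft_force: [6.1, 0.4, 3.1]
```

```bash
for i in 1 2; do python3 -m creep '[{"translation":[0,-2,0],"roll":0,"gripper":8},{"translation":[0,-4,0],"roll":0,"gripper":8},{"translation":[0,-4,0],"roll":0,"gripper":8}]' |grep -E "posi|ft"; done
```

```text
position: [0.505, -0.0249, 0.1189]
ft_force: [11.7, 3.2, -5.2]
position: [0.5049, -0.0249, 0.1189]
ft_force: [20.9, 4.0, -12.0]
```

At the closed stop (x .505, 135 mm travelled). Release straight up, back off and check.

```bash
python3 -m creep '[{"translation":[0,8,0],"roll":0,"gripper":8},{"translation":[0,8,0],"roll":0,"gripper":50},{"translation":[0,8,0],"roll":0,"gripper":50},{"translation":[0,8,0],"roll":0,"gripper":50},{"translation":[0,8,0],"roll":0,"gripper":50}]' |grep -E "posi|ft|grip"
python3 -m creep '[{"translation":[0,0,0],"roll":0,"gripper":50},{"translation":[0,0,-30],"roll":0,"gripper":50},{"translation":[0,0,-70],"roll":0,"gripper":50},{"translation":[0,0,-110],"roll":0,"gripper":50},{"translation":[0,0,-130],"roll":0,"gripper":50}]' |grep -E "posi|ft|grip"
python3 -m creep '[{"translation":[40,0,0],"roll":0,"gripper":50},{"translation":[80,0,0],"roll":0,"gripper":50},{"translation":[120,0,0],"roll":0,"gripper":50},{"translation":[160,0,0],"roll":0,"gripper":50},{"translation":[200,0,0],"roll":0,"gripper":50}]' |grep -E "ft"
python3 -m creep '[{"translation":[40,0,0],"roll":0,"gripper":50},{"translation":[80,0,0],"roll":0,"gripper":50},{"translation":[80,0,0],"roll":0,"gripper":50},{"translation":[80,0,0],"roll":0,"gripper":50}]' |grep -E "ft"
python3 - <<'E'
from f import *
np.set_printoptions(precision=4,suppress=True)
ims={n:viewer.camera(n) for n in("top","scene")}
print(fit(ims,pullbar,[.505,-.025,-.08,.115],[.004,.004,.04,.003],pad=3));state()
g=lambda x:cv2.resize(np.clip(x.astype(float)*1.6,0,255).astype('uint8'),(400,280),interpolation=cv2.INTER_CUBIC)
cv2.imwrite("pics/v11.png",np.hstack([g(ims["top"][80:335,115:480]),g(ims["scene"][100:320,160:474])]))
E
```

```text
position: [0.4994, -0.0236, 0.1175]
ft_force: [-0.8, -0.4, 0.0]
grip_width: 0.0328
grip_force: 0.0
position: [0.5022, -0.0243, 0.2519]
ft_force: [0.6, 0.1, -0.3]
grip_width: 0.0495
grip_force: 0.0
ft_force: [0.6, -0.5, -0.4]
ft_force: [-0.4, -1.2, 0.2]
(array([ 0.5067, -0.0252, -0.0591,  0.1146]), np.float64(298.3089694965989))
t 48.03 tcp [522.6 254.3 247.5] yaw_y -4.55 q [ 0.26  0.46  1.54 -0.    1.14  0.34] w 50.1 F [-0.3 -0.7 -0.4] 0.0
```

View pics/v11.png

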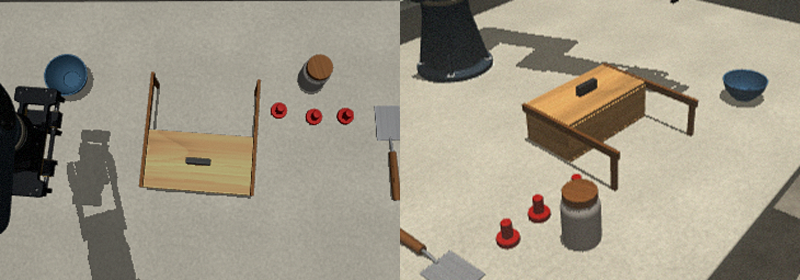

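```bash
python3 -c "
from rig import hand_in
print(hand_in())"
```

```text
the job is handed in; nothing more can be done
None
```

I handed the job in at about 48 s of robot time: all five dark-handled stamps stand upright in their own pockets, the plate is seated flush over both pins, and the cover is slid shut to its stop; the red look-alikes, jar, bowl and spatula were left alone, and the stamp in the far-left pocket had slid about 7 mm against its strip and was left there, still inside the pocket.

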